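Fetch the pencil tin from behind the button tubes

TASK

The purple pencil tin for this order lies behind the three button tubes in the pine stock tray. Stand all three tubes on the green cutting mat, then lay the tin flat in the dark grey order tray, then stand each tube back in the pine tray on the middle of the card of its own colour. Keep the tubes upright, set everything down rather than dropping it, and leave the jar of pins where it stands.

Things in the scene. Friction and masses are not known exactly. Their poses are not given: they have to be found in the camera images.
- tube_red: Loose upright button tube, red cap, red buttons inside its clear wall: a cylinder 56 mm across, 118 mm tall (a sample button on the cap adds 4 mm), 0.11-0.2 kg. Origin: centre of its underside, z up. It starts on the card of its own colour in the pine tray, neighbours 12 mm away wall to wall.
- bay_red: Place of the red tube: fixed red card 62 mm square, 2 mm thick, on the pine tray's floor (8 mm above the counter), with a red-framed tag with a sample button standing at the tray's front rim (up to 75 mm above the counter, 34 mm or more from the origin). Origin: centre of the card's underside; x to the tray's back, y along the row. Cards are 68 mm apart, in varying order.
- tube_yellow: Loose upright button tube, yellow cap, yellow buttons inside its clear wall: a cylinder 56 mm across, 118 mm tall (a sample button on the cap adds 4 mm), 0.11-0.2 kg. Origin: centre of its underside, z up. It starts on the card of its own colour in the pine tray, neighbours 12 mm away wall to wall.
- bay_yellow: Place of the yellow tube: fixed yellow card 62 mm square, 2 mm thick, on the pine tray's floor (8 mm above the counter), with a yellow-framed tag with a sample button standing at the tray's front rim (up to 75 mm above the counter, 34 mm or more from the origin). Origin: centre of the card's underside; x to the tray's back, y along the row. Cards are 68 mm apart, in varying order.
- tube_blue: Loose upright button tube, blue cap, blue buttons inside its clear wall: a cylinder 56 mm across, 118 mm tall (a sample button on the cap adds 4 mm), 0.11-0.2 kg. Origin: centre of its underside, z up. It starts on the card of its own colour in the pine tray, neighbours 12 mm away wall to wall.
- bay_blue: Place of the blue tube: fixed blue card 62 mm square, 2 mm thick, on the pine tray's floor (8 mm above the counter), with a blue-framed tag with a sample button standing at the tray's front rim (up to 75 mm above the counter, 34 mm or more from the origin). Origin: centre of the card's underside; x to the tray's back, y along the row. Cards are 68 mm apart, in varying order.
- tin: Loose flat pencil tin, purple lid with cream panel: 44 (x) by 180 (y) by 28 mm (z), 0.15-0.26 kg. Origin: centre of its underside. It lies on the pine tray's floor behind the tubes, about 10 mm from them (no finger fits in between), 35 mm from the tray's back wall (all tray walls 55 mm above the counter), 9 mm or more free at its ends.
- tray: Fixed dark grey order tray, open on top, on the counter left or right of the pine tray: outside 227 (x) by 122 (y) by 30 mm high, walls and floor 6 mm thick. Origin: centre of its underside, inner floor 6 mm above it. The tin fits with its long side along the tray's long (x) side.
- mat: Fixed green cutting mat with a pale grid on the counter, across from the order tray (the pine tray between them), clear of goods: 300 (x) by 210 mm (y), 3 mm thick. Origin: centre of its underside.
- pin_jar: Loose glass pin jar, white lid, 42 mm across, 52 mm tall, in the pine tray's end pocket beyond the tin's +y end, behind a 44 mm high divider. Origin: centre of its underside. Stays put. A 50 mm thread spool shares the pocket; the small goods on the counter around are under 110 mm tall and off the trays and mat.
Things that resemble listed ones, but are neither listed nor needed, are in the scene too. There is more than one size of the tin; the job needs the middle-sized.

How it is judged:
By the outcome, as a careful person would: the job done as asked, in the order asked, and still so for the second after the job is handed in, with the robot touching nothing.
It also fails if it takes over 136 s, if anything falls off the work surface, if the arm or the gripper's body presses on something with over 40 N, if the wrist force passes 120 N, or if a joint passes its speed limit or range.

ROBOT

A 6-joint arm with a two-finger parallel gripper is mounted at the origin on the work surface. World frame = base frame: x ahead of the robot, y to its left, z up, the work surface at z = 0. Lengths are in mm, angles in rad, forces in N, time in s.
With the tool pointing down it reaches from about 275 to 750 mm from the base axis. Payload 10.2 kg.
Tool frame: the origin (TCP) lies between the finger pads; the fingertips stand 19 mm ahead of it and the grasp point (between the pads) is the TCP; z points along the fingers, y is the line along which they close (so a half turn about z gives the same grasp; the last joint's range is limited). The gripper opens to 85 mm and grips with 20 to 120 N. Pads are 22 mm wide; open, the fingers measure 114 mm over their backs; the gripper's body (76 mm by 85 mm) begins 54 mm behind the grasp point. The pads swing forward as they close: fully open they stand 13 mm farther back than shut.
Start: joints at [0.922, 0.313, 1.498, -0, 1.331, -0.223], TCP at [216.864, 478.123, 250.294] pointing down, gripper open.
Joint ranges: [-2.94, 2.94], [-0.97, 2.17], [0.19, 2.56], [-1.23, 4.37], [0.02, 3.11], [-2.88, 2.88]. Speed limits (rad/s): [2.39, 2.39, 3.01, 3.14, 3.14, 3.14].

INTERFACE

Orientations are given as a unit quaternion [w, x, y, z].
In Python, from rig import sense, capture, finish_job gives the robot as it stands. The module is installed in compiled form; this text tells all that it offers.
- The arm moves only by the tool move_arm, never from a script. Its argument "moves" is a list of rows, each an object with "turn": the turn, a rotation vector about the tool's x, y, z in rad, a list of three; "translation": the shift along the tool's x, y, z in mm, a list of three; "hand": the opening, from 0 (shut) to 1 (fully open). In form: [{"turn": [wx, wy, wz], "translation": [x, y, z], "hand": hand}, ...]. A call has 1 to 10 rows; each row shifts and turns the commanded pose from where the row before left it, along the tool's axes as they then stand; what a row does not reach is not made up. A row lasts 1/12 s, in which the tool goes at most 41.7 mm and 7.16 degrees, less where a joint would pass 70% of its speed; a pose out of reach is approached as far as the arm can. A call with a gripper value outside its range is refused whole. The fingers move at their own pace and stop on an object; "grip_force" is the grip in N (left out, the last holds). Time passes only in rows, so rows that do not move let the fingers close. It gives the time, the measured TCP pose, the force, the opening and the grip force at its end, in the units of the state.
- sense(): the state, without advancing time (a new reading comes with each control period).
- capture(name): name is "side" or "top" or "wrist"; returns a dict with "image" (384x512x3 uint8, blue, green, red), "z_map" (384x512 float32, mm along the optical axis (not along the pixel's ray), 0 where there is no reading), "vertical_fov" (degrees; the focal length in pixels is half the picture's height over the tangent of half this angle, whatever the lens; pixels are square), "cx", "cy" (the principal point, pixels), "k1" (the pictures are not rectified: a ray, as slopes to the right and down, at radius r is drawn at 1 + k1 r^2 times it, then the intrinsics apply), "R" (3x3) and "t" (3): a world point X has camera coordinates R X + t; the wrist camera has in their place "T_tool_cam" (4x4, takes a point from camera to tool coordinates, whose origin is the TCP and whose axes are the flange's). Camera axes: x right, y down, z forward; pixel columns grow to the right and rows downward; lengths in mm; the calibration is good to about 2 mm. A picture is of the moment at which its call begins: read the wrist's pose just before it.
- finish_job(): hands the job in; it is judged then, once.
The state is a dict: "time_s": time; "joints": joint angles; "dq": joint speeds; "tau": joint torques, N m; "eef_pos": TCP position; "ee_rot": TCP orientation; "force": force on the tool from outside, world axes, zero at the start; "wrist_torque": the same for the moment, N m; "grip_width": opening from 0.0 (shut) to 1.0 (fully open); "grip_force": force on a finger pad.
Only numpy, scipy, OpenCV 4.12 (cv2) and the standard library are available. Lean on these libraries where they do the work, as an engineer would, in place of code of your own. Each camera call takes 0.05 s, during which the arm holds its last target. There are 200 camera calls.

## Working session

There is one attempt and no reset: what is moved stays moved. The work goes in short steps, Python scripts to look and compute and a tool call to move; the robot and the scene stay as the last step left them, time stands still between calls to the robot, and variables do not carry over. Pictures are saved under pics/ and viewed, at most 14 in all, crops included, and the job is handed in when it is done.

Besides the shell and the picture viewer there is one more tool, called after "Emit:" by a JSON object that holds its "fn" and its "kwargs", one argument or row to a line. move_arm: Moves the arm, as the interface text tells. Its arguments: {"type":"object","properties":{"moves":{"type":"array","items":{"type":"object","properties":{"turn":{"type":"array","items":{"type":"number"}},"translation":{"type":"array","items":{"type":"number"}},"hand":{"type":"number"}}}},"grip_force":{"type":"number"}},"required":["moves"]}

```bash
mkdir -p pics; cat > h.py <<'E'
import numpy as np, cv2
from rig import sense, capture
from scipy.spatial.transform import Rotation as Ro
def save(c,n): cv2.imwrite(f'pics/{n}.png',c['image'])
def pose(s):
    w,x,y,z=s['ee_rot']; T=np.eye(4); T[:3,:3]=Ro.from_quat([x,y,z,w]).as_matrix(); T[:3,3]=s['eef_pos']; return T
def shot(name):
    s=sense(); c=capture(name)
    if name=='wrist': M=pose(s)@np.array(c['T_tool_cam'])
    else:
        M=np.eye(4); M[:3,:3]=np.array(c['R']).T; M[:3,3]=-M[:3,:3]@np.array(c['t'])
    c['M']=M; return c
def rays(c,uv):
    f=192/np.tan(np.radians(c['vertical_fov'])/2)
    K=np.array([[f,0,c['cx']],[0,f,c['cy']],[0,0,1.]])
    p=cv2.undistortPoints(np.float64(uv).reshape(-1,1,2),K,np.array([c['k1'],0,0,0.])).reshape(-1,2)
    return np.c_[p,np.ones(len(p))]
def plane(c,uv,z):
    d=rays(c,uv)@c['M'][:3,:3].T; o=c['M'][:3,3]
    return o+d*((z-o[2])/d[:,2])[:,None]
def depth(c,uv):
    uv=np.atleast_2d(uv); z=np.array([c['z_map'][int(round(v)),int(round(u))] for u,v in uv])
    return (rays(c,uv)*z[:,None])@c['M'][:3,:3].T+c['M'][:3,3]
def cloud(c):
    v,u=np.mgrid[:384,:512]; r=rays(c,np.c_[u.ravel(),v.ravel()])
    return ((r*c['z_map'].reshape(-1,1))@c['M'][:3,:3].T+c['M'][:3,3]).reshape(384,512,3)
E
python3 - <<'E'
from h import *
s=sense(); print({k:np.round(v,3) for k,v in s.items()})
for n in ['top','side']:
    c=shot(n); save(c,n); print(n,c['vertical_fov'],c['k1'],c['M'].round(3))
    cv2.imwrite(f'pics/{n}.png',cv2.resize(c['image'],(800,600),interpolation=cv2.INTER_CUBIC))
E
```

```text
{'time_s': np.float64(0.0), 'joints': array([ 0.922,  0.313,  1.498,  0.   ,  1.331, -0.223]), 'dq': array([ 0.002, -0.001, -0.001,  0.   , -0.002, -0.001]), 'tau': array([-0.0000e+00, -4.1227e+01, -2.5974e+01, -0.0000e+00,  4.0000e-03,
        0.0000e+00]), 'eef_pos': array([216.713, 477.925, 249.722]), 'ee_rot': array([-0.   ,  0.211,  0.977, -0.001]), 'force': array([0.076, 0.193, 0.068]), 'wrist_torque': array([ 0.019, -0.   , -0.014]), 'grip_force': np.float64(0.0), 'grip_width': np.float64(0.999)}
top 50.638779062940905 0.008862820856090737 [[ 2.300000e-02 -9.830000e-01  1.830000e-01  2.511020e+02]
 [-1.000000e+00 -2.400000e-02 -6.000000e-03 -1.185400e+01]
 [ 1.000000e-02 -1.830000e-01 -9.830000e-01  1.072199e+03]
 [ 0.000000e+00  0.000000e+00  0.000000e+00  1.000000e+00]]
side 51.49004868369 0.04297672191035156 [[ 9.88000e-01 -1.20000e-01  9.90000e-02  3.29216e+02]
 [-1.56000e-01 -7.75000e-01  6.12000e-01 -7.36646e+02]
 [ 4.00000e-03 -6.20000e-01 -7.84000e-01  9.34651e+02]
 [ 0.00000e+00  0.00000e+00  0.00000e+00  1.00000e+00]]
```

View pics/top.png

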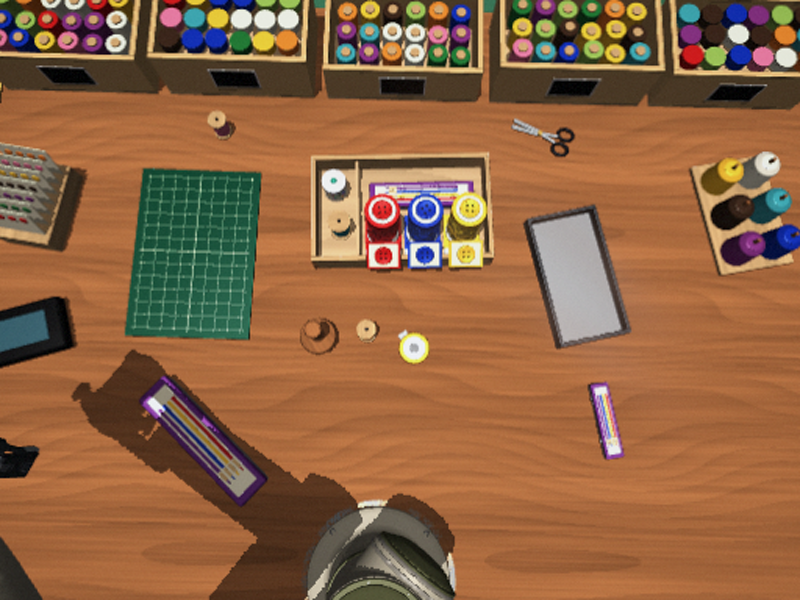

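View pics/side.png

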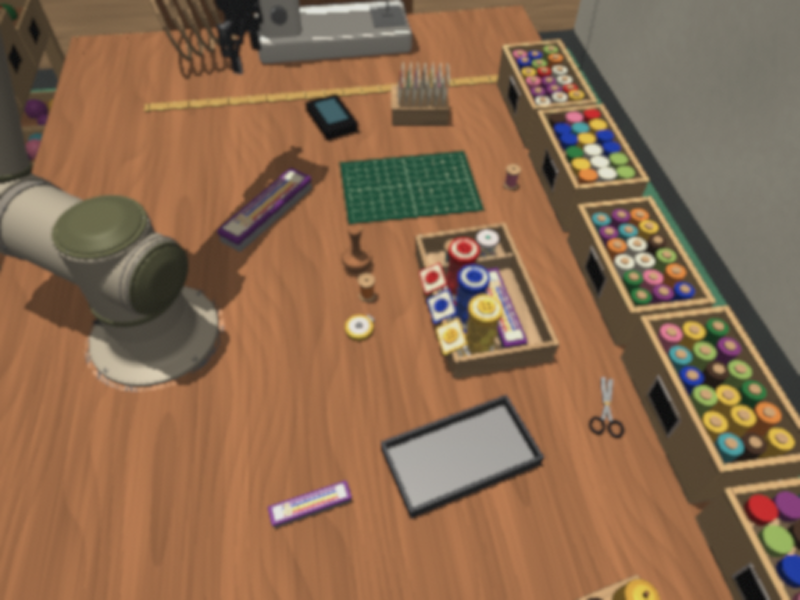

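The top view (800x600) shows the mat at (193,254), the pine tray at (402,210) with caps red (382,210), blue (425,210) and yellow (468,210), and the order tray at (577,277). The side view agrees. There are three purple tins:
- In the pine tray at (420,190), behind the tubes. This is the one I choose.
- A large one on the counter at (205,440).
- A small one on the counter at (605,420).

Next I'll measure.

```bash
python3 - <<'E'
from h import *
S=1.5625
c=shot('top'); d=shot('side'); P=cloud(c); Q=cloud(d)
def rect(p): 
    (a,b),(w,h),t=cv2.minAreaRect(np.float32(p)); return np.round([a,b,w,h,t],1)
def masks(im,Z):
    h=cv2.cvtColor(im,cv2.COLOR_BGR2HSV); H,s,v=[h[...,i].astype(int) for i in range(3)]
    sat=(s>120)&(v>90)
    return dict(red=sat&((H<6)|(H>172)),yellow=sat&(H>22)&(H<34),blue=sat&(H>108)&(H<126)),h
for n,cc,PP in(('top',c,P),('side',d,Q)):
    m,h=masks(cc['image'],PP)
    for k,a in m.items():
        b=(a&(PP[...,2]>115)&(PP[...,2]<140)&(PP[...,0]>300)&(PP[...,0]<620)&(abs(PP[...,1])<250)).astype(np.uint8)
        cn,_=cv2.findContours(b,0,2); q=max(cn,key=cv2.contourArea)
        w=plane(cc,q.reshape(-1,2)+0.0,128); e,r=cv2.minEnclosingCircle(np.float32(w[:,:2]))
        print(n,k,np.round(e,1),round(r,1),'z',np.median(PP[b>0][:,2]).round(1),q.reshape(-1,2).mean(0))
# order tray rim, mat, tin, pine
Z=P[...,2]
def box(x0,x1,y0,y1): return (P[...,0]>x0)&(P[...,0]<x1)&(P[...,1]>y0)&(P[...,1]<y1)
h=cv2.cvtColor(c['image'],cv2.COLOR_BGR2HSV)
g=(h[...,0]>60)&(h[...,0]<95)&(h[...,1]>80)&box(200,700,150,600)
uv=np.argwhere(g)[:,::-1]; print('mat',rect(plane(c,uv,3)[:,:2]),np.median(P[g][:,2]))
t=box(200,650,-520,-200)&(Z>20)&(Z<40); print('order rim',rect(P[t][:,:2]),t.sum())
gr=(h[...,1]<60)&box(200,650,-520,-200)&(Z<15); q=max(cv2.findContours(gr.astype(np.uint8),0,2)[0],key=cv2.contourArea).reshape(-1,2)
print('order floor',rect(plane(c,q,6)[:,:2]),'all',np.median(P[gr][:,2]))
w=box(350,650,-200,250)&(Z>48)&(Z<60); print('pine rim',rect(P[w][:,:2]),w.sum())
pm=(h[...,0]>126)&(h[...,0]<165)&(h[...,1]>70)&box(380,600,-150,150); print('tin top',rect(plane(c,np.argwhere(pm)[:,::-1],36)[:,:2]),np.percentile(P[pm][:,2],[10,50,90]))
E
```

```text
top red [567.4   6.5] 28.2 z 127.9 [243.94117647 133.70588235]
top yellow [ 573.7 -129.5] 27.7 z 128.1 [299.60606061 134.21212121]
top blue [569.9 -60.5] 28.1 z 128.1 [271.16666667 135.02777778]
side red [571.5   2.7] 31.0 z 128.8 [296.74545455 159.18181818]
side yellow [ 579.8 -129. ] 14.1 z 130.8 [310.47368421 195.42105263]
side blue [575.2 -60.7] 11.9 z 130.0 [303.08333333 175.41666667]
mat [440.9 415.3 470.8 431.4   7.2] 1.9376020235117721
order rim [ 405.8 -347.7  416.1  124.    13.5] 956
order floor [ 500.5 -330.6  215.8  106.5   13.6] all 5.9178564723532645
pine rim [519.  -29.  276.2 303.4   2.7] 1301
tin top [562.  -69.2 122.3  42.8   3.1] [ 28.65122001  52.15888665 126.1528565 ]
```

Candidates for the tin are the pine-tray one (420,190), the large one (205,440) and the small one (605,420). The pine-tray one has the right width, about 43 mm. I'll turn the tool, move over the tray and check it with the wrist camera.

Emit:
{"fn": "move_arm", "kwargs": {
  "moves": [
    {"turn": [0, 0, 0.122], "translation": [0, 0, 0], "hand": 1},
    {"turn": [0, 0, 0.122], "translation": [0, 0, 0], "hand": 1},
    {"turn": [0, 0, 0.122], "translation": [0, 0, 0], "hand": 1},
    {"turn": [0, 0, 0.122], "translation": [0, 0, 0], "hand": 1},
    {"turn": [0, 0, 0.122], "translation": [0, 0, 0], "hand": 1},
    {"turn": [0, 0, 0.122], "translation": [0, 0, 0], "hand": 1},
    {"turn": [0, 0, 0.122], "translation": [0, 0, 0], "hand": 1},
    {"turn": [0, 0, 0.122], "translation": [0, 0, 0], "hand": 1},
    {"turn": [0, 0, 0.122], "translation": [0, 0, 0], "hand": 1},
    {"turn": [0, 0, 0], "translation": [0, 0, 0], "hand": 1}
  ]
}}

```text
time_s: 1.03
eef_pos: [216.8, 478.1, 250.1]
ee_rot: [0.0, 0.692, 0.722, -0.0]
force: [-0.3, -0.3, 0.4]
grip_width: 0.999
grip_force: 0.0
```

```bash
cat >> h.py <<'E'
def go(x,y,z,yaw=None,s=None):
    s=s or sense(); T=pose(s); d=T[:3,:3].T@(np.array([x,y,z])-T[:3,3]); yw=np.arctan2(T[1,1],T[0,1])
    print('t',round(float(s['time_s']),2),'pos',T[:3,3].round(1),'yaw',round(yw,4),'tilt',T[2,:2].round(4),'F',np.round(s['force'],1),'grip',round(float(s['grip_width']),3),round(float(s['grip_force']),1),'-> tool delta',d.round(1),'turn z',None if yaw is None else round(yw-yaw,4))
E
python3 - <<'E'
from h import *
go(570,-60,300,0.046)
c=capture('wrist'); print(np.round(c['T_tool_cam'],3),c['vertical_fov'])
E
```

```text
t 1.03 pos [216.8 478.1 250.1] yaw 0.0427 tilt [-0.0003 -0.0002] F [-0.3 -0.3  0.4] grip 0.999 0.0 -> tool delta [-552.7  329.9  -49.8] turn z -0.0033
[[-0.00000e+00 -9.53000e-01 -3.04000e-01  7.79220e+01]
 [ 1.00000e+00 -0.00000e+00  0.00000e+00 -8.00000e-02]
 [-0.00000e+00 -3.04000e-01  9.53000e-01 -1.23228e+02]
 [ 0.00000e+00  0.00000e+00  0.00000e+00  1.00000e+00]] 58.919878810515456
```

Emit:
{"fn": "move_arm", "kwargs": {
  "moves": [
    {"turn": [0, 0, 0], "translation": [-27.6, 16.5, -2.5], "hand": 1},
    {"turn": [0, 0, 0], "translation": [-27.6, 16.5, -2.5], "hand": 1},
    {"turn": [0, 0, 0], "translation": [-27.6, 16.5, -2.5], "hand": 1},
    {"turn": [0, 0, 0], "translation": [-27.6, 16.5, -2.5], "hand": 1},
    {"turn": [0, 0, 0], "translation": [-27.6, 16.5, -2.5], "hand": 1},
    {"turn": [0, 0, 0], "translation": [-27.6, 16.5, -2.5], "hand": 1},
    {"turn": [0, 0, 0], "translation": [-27.6, 16.5, -2.5], "hand": 1},
    {"turn": [0, 0, 0], "translation": [-27.6, 16.5, -2.5], "hand": 1},
    {"turn": [0, 0, 0], "translation": [-27.6, 16.5, -2.5], "hand": 1},
    {"turn": [0, 0, 0], "translation": [-27.6, 16.5, -2.5], "hand": 1}
  ]
}}

```text
time_s: 1.92
eef_pos: [395.2, 208.7, 275.5]
ee_rot: [0.0, 0.689, 0.725, 0.0]
force: [0.1, 0.8, -0.1]
grip_width: 1.003
grip_force: 0.0
```

Emit:
{"fn": "move_arm", "kwargs": {
  "moves": [
    {"turn": [0, 0, 0], "translation": [-27.6, 16.5, -2.5], "hand": 1},
    {"turn": [0, 0, 0], "translation": [-27.6, 16.5, -2.5], "hand": 1},
    {"turn": [0, 0, 0], "translation": [-27.6, 16.5, -2.5], "hand": 1},
    {"turn": [0, 0, 0], "translation": [-27.6, 16.5, -2.5], "hand": 1},
    {"turn": [0, 0, 0], "translation": [-27.6, 16.5, -2.5], "hand": 1},
    {"turn": [0, 0, 0], "translation": [-27.6, 16.5, -2.5], "hand": 1},
    {"turn": [0, 0, 0], "translation": [-27.6, 16.5, -2.5], "hand": 1},
    {"turn": [0, 0, 0], "translation": [-27.6, 16.5, -2.5], "hand": 1},
    {"turn": [0, 0, 0], "translation": [-20, 12, -2], "hand": 1},
    {"turn": [0, 0, 0], "translation": [0, 0, 0], "hand": 1}
  ]
}}

```text
time_s: 2.75
eef_pos: [551.3, -27.1, 296.8]
ee_rot: [0.0, 0.69, 0.724, -0.0]
force: [-0.5, 0.6, -0.3]
grip_width: 0.999
grip_force: 0.0
```

```bash
python3 - <<'E'
from h import *
c=shot('wrist'); save(c,'w1'); P=cloud(c); np.save('w1.npy',P)
h=cv2.cvtColor(c['image'],cv2.COLOR_BGR2HSV); H,s,v=[h[...,i].astype(int) for i in range(3)]
for k,hm in dict(red=(H<6)|(H>172),yellow=(H>20)&(H<36),blue=(H>104)&(H<128)).items():
    b=(hm&(s>100)&(v>60)&(P[...,2]>115)&(P[...,2]<140)).astype(np.uint8)
    q=max(cv2.findContours(b,0,2)[0],key=cv2.contourArea).reshape(-1,2)
    w=plane(c,q,128); e,r=cv2.minEnclosingCircle(np.float32(w[:,:2])); print(k,np.round(e,1),round(r,1),np.median(P[b>0][:,2]).round(1))
go(567,6,200,0.046)
E
```

```text
red [570.6   8.6] 28.1 128.1
yellow [ 576.4 -124.5] 30.5 127.4
blue [573.1 -57.7] 28.8 127.9
t 2.8 pos [550.4 -25.2 296.7] yaw 0.0483 tilt [ 0.0002 -0.0007] F [-0.1  0.6  0.5] grip 1.003 0.0 -> tool delta [30.4 18.2 96.7] turn z 0.0023
```

View pics/w1.png

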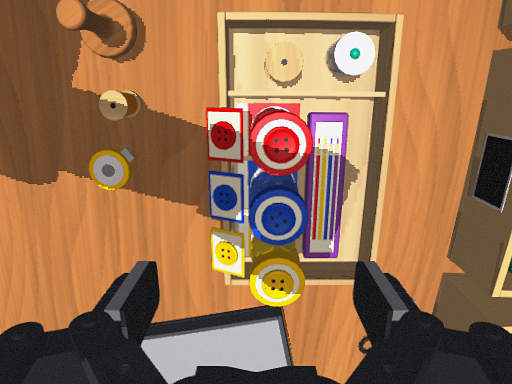

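The wrist picture (512x384) shows the pine tray with red (281,140), blue (278,216) and yellow (278,285) caps. The purple tin lies behind them at (326,185), and the jar (353,53) and spool (284,62) sit in the end pocket. So the tin choice is confirmed. Now I'll pick the red tube.

Emit:
{"fn": "move_arm", "kwargs": {
  "moves": [
    {"turn": [0, 0, 0.002], "translation": [8, 5, 20], "hand": 1},
    {"turn": [0, 0, 0], "translation": [8, 5, 20], "hand": 1},
    {"turn": [0, 0, 0], "translation": [8, 5, 20], "hand": 1},
    {"turn": [0, 0, 0], "translation": [8, 5, 20], "hand": 1},
    {"turn": [0, 0, 0], "translation": [0, 0, 20], "hand": 1},
    {"turn": [0, 0, 0], "translation": [0, 0, 20], "hand": 1},
    {"turn": [0, 0, 0], "translation": [0, 0, 0], "hand": 1},
    {"turn": [0, 0, 0], "translation": [0, 0, 0], "hand": 1}
  ]
}}

```text
time_s: 3.47
eef_pos: [567.8, 10.0, 177.3]
ee_rot: [-0.001, 0.69, 0.724, -0.0]
force: [0.4, -0.6, 0.8]
grip_width: 1.001
grip_force: 0.0
```

```bash
python3 - <<'E'
from h import *
go(569,7.5,101,0.046)
c=shot('wrist'); save(c,'w2'); P=cloud(c)
h=cv2.cvtColor(c['image'],cv2.COLOR_BGR2HSV); H,s,v=[h[...,i].astype(int) for i in range(3)]
for k,hm in dict(red=(H<6)|(H>172)).items():
    b=(hm&(s>100)&(v>60)&(P[...,2]>115)&(P[...,2]<140)).astype(np.uint8)
    q=max(cv2.findContours(b,0,2)[0],key=cv2.contourArea).reshape(-1,2); print(q.mean(0),q.min(0),q.max(0))
    w=plane(c,q,128); e,r=cv2.minEnclosingCircle(np.float32(w[:,:2])); print(k,np.round(e,1),round(r,1),np.median(P[b>0][:,2]).round(1))
E
```

```text
t 3.47 pos [567.8  10.  177.3] yaw 0.0476 tilt [ 0.0004 -0.0013] F [ 0.4 -0.6  0.8] grip 1.001 0.0 -> tool delta [-2.6  1.2 76.3] turn z 0.0016
[261.27516779 232.48993289] [212 189] [310 283]
red [570.4  10.1] 28.8 127.7
```

View pics/w2.png

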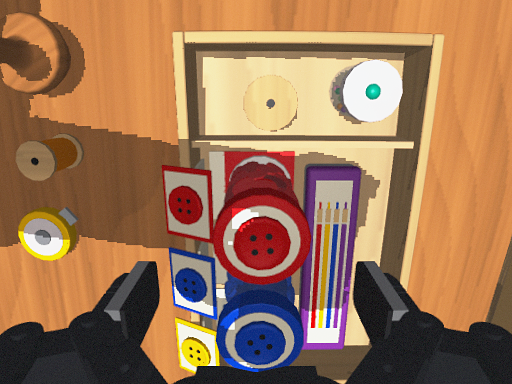

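The red cap is at (262,235) and the measurement puts it at (570,10), with the TCP at (568,10), so it's lined up. Descending and gripping.

Emit:
{"fn": "move_arm", "kwargs": {
  "moves": [
    {"turn": [0, 0, 0], "translation": [0, 2, 20], "hand": 1},
    {"turn": [0, 0, 0], "translation": [0, 0, 20], "hand": 1},
    {"turn": [0, 0, 0], "translation": [0, 0, 20], "hand": 1},
    {"turn": [0, 0, 0], "translation": [0, 0, 15], "hand": 1},
    {"turn": [0, 0, 0], "translation": [0, 0, 0], "hand": 1},
    {"turn": [0, 0, 0], "translation": [0, 0, 0], "hand": 0.3},
    {"turn": [0, 0, 0], "translation": [0, 0, 0], "hand": 0.3},
    {"turn": [0, 0, 0], "translation": [0, 0, 0], "hand": 0.3},
    {"turn": [0, 0, 0], "translation": [0, 0, 0], "hand": 0.3},
    {"turn": [0, 0, 0], "translation": [0, 0, 0], "hand": 0.3}
  ],
  "grip_force": 40
}}

```text
time_s: 4.35
eef_pos: [571.2, 9.2, 104.3]
ee_rot: [0.001, 0.691, 0.723, 0.001]
force: [-1.5, 0.9, 6.4]
grip_width: 0.652
grip_force: 41.9
```

```bash
python3 - <<'E'
from h import *
go(567,6,200,0.046)
c=shot('top'); P=cloud(c); im=c['image']
h=cv2.cvtColor(im,cv2.COLOR_BGR2HSV)
g=((h[...,0]>60)&(h[...,0]<95)&(h[...,1]>80)&(P[...,0]>250)&(P[...,0]<700)&(P[...,1]>150)&(P[...,1]<600)).astype(np.uint8)
g=cv2.morphologyEx(g,cv2.MORPH_CLOSE,np.ones((5,5)))
q=max(cv2.findContours(g,0,2)[0],key=cv2.contourArea).reshape(-1,2)
w=plane(c,q,3)[:,:2]; print('mat',cv2.minAreaRect(np.float32(w)))
E
```

```text
t 4.35 pos [571.2   9.2 104.3] yaw 0.0452 tilt [-0.0008  0.0032] F [-1.5  0.9  6.4] grip 0.652 41.9 -> tool delta [ -3.1  -4.  -95.7] turn z -0.0008
mat ((533.48388671875, 330.8748779296875), (208.26104736328125, 284.93536376953125), 89.40963745117188)
```

Emit:
{"fn": "move_arm", "kwargs": {
  "moves": [
    {"turn": [0, 0, 0], "translation": [0, 0, -10], "hand": 0.3},
    {"turn": [0, 0, 0], "translation": [0, 0, -20], "hand": 0.3},
    {"turn": [0, 0, 0], "translation": [0, 0, -25], "hand": 0.3},
    {"turn": [0, 0, 0], "translation": [0, 0, -25], "hand": 0.3},
    {"turn": [0, 0, 0], "translation": [0, 0, -20], "hand": 0.3},
    {"turn": [0, 0, 0], "translation": [0, 0, 0], "hand": 0.3}
  ]
}}

```text
time_s: 4.9
eef_pos: [571.9, 9.2, 207.8]
ee_rot: [0.004, 0.691, 0.723, 0.002]
force: [1.8, -0.7, -0.3]
grip_width: 0.648
grip_force: 42.6
```

Emit:
{"fn": "move_arm", "kwargs": {
  "moves": [
    {"turn": [0, 0, 0], "translation": [15, -0.5, 0], "hand": 0.3},
    {"turn": [0, 0, 0], "translation": [30, -1, 0], "hand": 0.3},
    {"turn": [0, 0, 0], "translation": [30, -1, 0], "hand": 0.3},
    {"turn": [0, 0, 0], "translation": [30, -1, 0], "hand": 0.3},
    {"turn": [0, 0, 0], "translation": [30, -1, 0], "hand": 0.3},
    {"turn": [0, 0, 0], "translation": [30, -1, 0], "hand": 0.3},
    {"turn": [0, 0, 0], "translation": [30, -1, 0], "hand": 0.3},
    {"turn": [0, 0, 0], "translation": [30, -1, 0], "hand": 0.3},
    {"turn": [0, 0, 0], "translation": [30, -1, 0], "hand": 0.3},
    {"turn": [0, 0, 0], "translation": [30, -1, 0], "hand": 0.3}
  ]
}}

```text
time_s: 5.73
eef_pos: [547.4, 295.1, 202.2]
ee_rot: [-0.0, 0.691, 0.723, -0.0]
force: [-0.0, 1.1, -1.0]
grip_width: 0.651
grip_force: 42.6
```

Emit:
{"fn": "move_arm", "kwargs": {
  "moves": [
    {"turn": [0, 0, 0], "translation": [30, -1, 0], "hand": 0.3},
    {"turn": [0, 0, 0], "translation": [30, -1, 0], "hand": 0.3},
    {"turn": [0, 0, 0], "translation": [22, -1, 0], "hand": 0.3},
    {"turn": [0, 0, 0], "translation": [10, -1, 0], "hand": 0.3},
    {"turn": [0, 0, 0], "translation": [0, 0, 0], "hand": 0.3},
    {"turn": [0, 0, 0], "translation": [0, 0, 0], "hand": 0.3}
  ]
}}

```text
time_s: 6.23
eef_pos: [539.9, 384.7, 202.0]
ee_rot: [0.0, 0.691, 0.723, -0.0]
force: [-1.7, -0.2, -2.0]
grip_width: 0.647
grip_force: 42.7
```

```bash
python3 - <<'E'
from h import *
go(540,385,97.5,0.046)
E
```

```text
t 6.23 pos [539.9 384.7 202. ] yaw 0.0453 tilt [-0.0007 -0.0005] F [-1.7 -0.2 -2. ] grip 0.647 42.7 -> tool delta [  0.3   0.2 104.5] turn z -0.0007
```

Emit:
{"fn": "move_arm", "kwargs": {
  "moves": [
    {"turn": [0, 0, 0], "translation": [0, 0, 15], "hand": 0.3},
    {"turn": [0, 0, 0], "translation": [0, 0, 25], "hand": 0.3},
    {"turn": [0, 0, 0], "translation": [0, 0, 25], "hand": 0.3},
    {"turn": [0, 0, 0], "translation": [0, 0, 20], "hand": 0.3},
    {"turn": [0, 0, 0], "translation": [0, 0, 10], "hand": 0.3},
    {"turn": [0, 0, 0], "translation": [0, 0, 5], "hand": 0.3},
    {"turn": [0, 0, 0], "translation": [0, 0, 0], "hand": 0.3},
    {"turn": [0, 0, 0], "translation": [0, 0, 0], "hand": 0.3}
  ]
}}

```text
time_s: 6.9
eef_pos: [540.6, 385.1, 103.6]
ee_rot: [0.0, 0.691, 0.723, 0.001]
force: [-0.0, 0.7, -0.3]
grip_width: 0.646
grip_force: 42.7
```

Emit:
{"fn": "move_arm", "kwargs": {
  "moves": [
    {"turn": [0, 0, 0], "translation": [0, 0, 2], "hand": 0.3},
    {"turn": [0, 0, 0], "translation": [0, 0, 1], "hand": 0.3},
    {"turn": [0, 0, 0], "translation": [0, 0, 0], "hand": 0.3}
  ]
}}

```text
time_s: 7.15
eef_pos: [540.0, 385.4, 99.7]
ee_rot: [0.0, 0.691, 0.723, 0.0]
force: [0.5, -0.3, -1.5]
grip_width: 0.644
grip_force: 42.7
```

Emit:
{"fn": "move_arm", "kwargs": {
  "moves": [
    {"turn": [0, 0, 0], "translation": [0, 0, 1], "hand": 0.3},
    {"turn": [0, 0, 0], "translation": [0, 0, 0.5], "hand": 0.3},
    {"turn": [0, 0, 0], "translation": [0, 0, 0], "hand": 0.3}
  ]
}}

```text
time_s: 7.4
eef_pos: [539.8, 385.4, 97.7]
ee_rot: [-0.0, 0.691, 0.723, -0.0]
force: [0.3, -0.2, -1.5]
grip_width: 0.649
grip_force: 42.7
```

Emit:
{"fn": "move_arm", "kwargs": {
  "moves": [
    {"turn": [0, 0, 0], "translation": [0, 0, 1], "hand": 0.3},
    {"turn": [0, 0, 0], "translation": [0, 0, 0.5], "hand": 0.3},
    {"turn": [0, 0, 0], "translation": [0, 0, 0], "hand": 0.3}
  ]
}}

```text
time_s: 7.65
eef_pos: [539.9, 385.6, 97.5]
ee_rot: [0.0, 0.691, 0.723, 0.0]
force: [-3.1, -2.1, 5.7]
grip_width: 0.646
grip_force: 43.2
```

Emit:
{"fn": "move_arm", "kwargs": {
  "moves": [
    {"turn": [0, 0, 0], "translation": [0, 0, 1], "hand": 0.3},
    {"turn": [0, 0, 0], "translation": [0, 0, 0], "hand": 0.3}
  ]
}}

```text
time_s: 7.82
eef_pos: [539.9, 385.6, 97.4]
ee_rot: [0.0, 0.691, 0.723, 0.001]
force: [-5.9, -2.6, 12.5]
grip_width: 0.648
grip_force: 43.8
```

Emit:
{"fn": "move_arm", "kwargs": {
  "moves": [
    {"turn": [0, 0, 0], "translation": [0, 0, -1.5], "hand": 0.3},
    {"turn": [0, 0, 0], "translation": [0, 0, 0], "hand": 0.3},
    {"turn": [0, 0, 0], "translation": [0, 0, 0], "hand": 0.68},
    {"turn": [0, 0, 0], "translation": [0, 0, 0], "hand": 0.74},
    {"turn": [0, 0, 0], "translation": [0, 0, 0], "hand": 0.85},
    {"turn": [0, 0, 0], "translation": [0, 0, 0], "hand": 1},
    {"turn": [0, 0, 0], "translation": [0, 0, 0], "hand": 1},
    {"turn": [0, 0, 0], "translation": [0, 0, -20], "hand": 1},
    {"turn": [0, 0, 0], "translation": [0, 0, -40], "hand": 1},
    {"turn": [0, 0, 0], "translation": [0, 0, -40], "hand": 1}
  ]
}}

```text
time_s: 8.65
eef_pos: [539.3, 385.0, 196.8]
ee_rot: [-0.001, 0.691, 0.723, -0.002]
force: [0.3, 0.1, 0.4]
grip_width: 1.0
grip_force: 0.0
```

```bash
python3 - <<'E'
from h import *
go(573,-58,198,0.046)
c=shot('top')
cv2.imwrite('pics/top2.png',cv2.resize(c['image'][80:260,60:340],None,fx=2.5,fy=2.5))
E
```

```text
t 8.65 pos [539.3 385.  196.8] yaw 0.0449 tilt [-0.0013 -0.003 ] F [0.3 0.1 0.4] grip 1.0 0.0 -> tool delta [-444.1   13.8   -0.7] turn z -0.0011
```

View pics/top2.png

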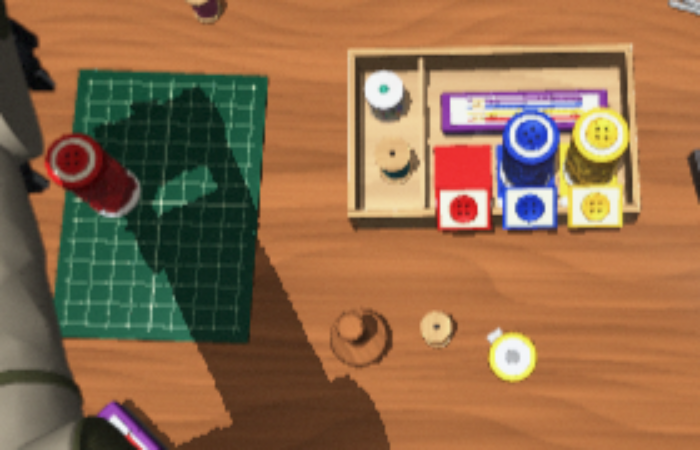

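The red tube stands on the mat with its base at (118,205), well inside the edges, and its lean in the picture is perspective. Next is blue.

Emit:
{"fn": "move_arm", "kwargs": {
  "moves": [
    {"turn": [0, 0, -0.001], "translation": [-20, 0.6, 0], "hand": 1},
    {"turn": [0, 0, 0], "translation": [-32, 1, 0], "hand": 1},
    {"turn": [0, 0, 0], "translation": [-32, 1, 0], "hand": 1},
    {"turn": [0, 0, 0], "translation": [-32, 1, 0], "hand": 1},
    {"turn": [0, 0, 0], "translation": [-32, 1, 0], "hand": 1},
    {"turn": [0, 0, 0], "translation": [-32, 1, 0], "hand": 1},
    {"turn": [0, 0, 0], "translation": [-32, 1, 0], "hand": 1},
    {"turn": [0, 0, 0], "translation": [-32, 1, 0], "hand": 1},
    {"turn": [0, 0, 0], "translation": [-32, 1, 0], "hand": 1},
    {"turn": [0, 0, 0], "translation": [-32, 1, 0], "hand": 1}
  ]
}}

```text
time_s: 9.53
eef_pos: [563.5, 76.6, 196.8]
ee_rot: [0.0, 0.691, 0.723, 0.0]
force: [1.2, 0.3, 0.3]
grip_width: 0.998
grip_force: 0.0
```

Emit:
{"fn": "move_arm", "kwargs": {
  "moves": [
    {"turn": [0, 0, 0], "translation": [-32, 1, 0], "hand": 1},
    {"turn": [0, 0, 0], "translation": [-32, 1, 0], "hand": 1},
    {"turn": [0, 0, 0], "translation": [-32, 1, 0], "hand": 1},
    {"turn": [0, 0, 0], "translation": [-32, 1, 0], "hand": 1},
    {"turn": [0, 0, 0], "translation": [-8, 0.7, 0], "hand": 1},
    {"turn": [0, 0, 0], "translation": [0, 0, 10], "hand": 1},
    {"turn": [0, 0, 0], "translation": [0, 0, 10], "hand": 1},
    {"turn": [0, 0, 0], "translation": [0, 0, 0], "hand": 1},
    {"turn": [0, 0, 0], "translation": [0, 0, 0], "hand": 1}
  ]
}}

```text
time_s: 10.28
eef_pos: [574.1, -55.9, 175.8]
ee_rot: [-0.001, 0.69, 0.724, -0.0]
force: [-0.5, -0.3, -0.4]
grip_width: 1.005
grip_force: 0.0
```

```bash
cat >> h.py <<'E'
def cap(c,k,z=128):
    P=cloud(c); h=cv2.cvtColor(c['image'],cv2.COLOR_BGR2HSV); H,s,v=[h[...,i].astype(int) for i in range(3)]
    hm=dict(red=(H<6)|(H>172),yellow=(H>20)&(H<36),blue=(H>104)&(H<128))[k]
    b=(hm&(s>100)&(v>60)&(P[...,2]>z-6)&(P[...,2]<z+8)).astype(np.uint8)
    q=max(cv2.findContours(b,0,2)[0],key=cv2.contourArea).reshape(-1,2)
    w=plane(c,q,z); e,r=cv2.minEnclosingCircle(np.float32(w[:,:2])); print(k,np.round(e,1),round(r,1),'px',q.mean(0).round())
    return e
E
python3 - <<'E'
from h import *
c=shot('wrist'); e=cap(c,'blue'); go(*e,102,0.046)
E
```

```text
blue [572.9 -58.4] 28.1 px [252. 237.]
t 10.33 pos [574.5 -56.2 176.5] yaw 0.0477 tilt [ 0.0004 -0.0007] F [ 1.1 -0.2  0.5] grip 0.998 0.0 -> tool delta [-2.2 -1.6 74.5] turn z 0.0017
```

Emit:
{"fn": "move_arm", "kwargs": {
  "moves": [
    {"turn": [0, 0, 0.001], "translation": [-2, -0.5, 20], "hand": 1},
    {"turn": [0, 0, 0], "translation": [0, 0, 20], "hand": 1},
    {"turn": [0, 0, 0], "translation": [0, 0, 20], "hand": 1},
    {"turn": [0, 0, 0], "translation": [0, 0, 15], "hand": 1},
    {"turn": [0, 0, 0], "translation": [0, 0, 0], "hand": 1},
    {"turn": [0, 0, 0], "translation": [0, 0, 0], "hand": 0.3},
    {"turn": [0, 0, 0], "translation": [0, 0, 0], "hand": 0.3},
    {"turn": [0, 0, 0], "translation": [0, 0, 0], "hand": 0.3},
    {"turn": [0, 0, 0], "translation": [0, 0, 0], "hand": 0.3},
    {"turn": [0, 0, 0], "translation": [0, 0, 0], "hand": 0.3}
  ]
}}

```text
time_s: 11.17
eef_pos: [574.7, -59.5, 103.4]
ee_rot: [0.001, 0.691, 0.723, 0.001]
force: [-2.5, 1.2, 5.4]
grip_width: 0.646
grip_force: 41.7
```

Emit:
{"fn": "move_arm", "kwargs": {
  "moves": [
    {"turn": [0, 0, 0], "translation": [0, 0, -1], "hand": 0.3},
    {"turn": [0, 0, 0], "translation": [0, 0, -15], "hand": 0.3},
    {"turn": [0, 0, 0], "translation": [0, 0, -25], "hand": 0.3},
    {"turn": [0, 0, 0], "translation": [0, 0, -25], "hand": 0.3},
    {"turn": [0, 0, 0], "translation": [0, 0, -25], "hand": 0.3},
    {"turn": [0, 0, 0], "translation": [0, 0, -10], "hand": 0.3},
    {"turn": [0, 0, 0], "translation": [0, 0, 0], "hand": 0.3},
    {"turn": [0, 0, 0], "translation": [0, 0, 0], "hand": 0.3}
  ]
}}

```text
time_s: 11.83
eef_pos: [573.9, -59.4, 202.0]
ee_rot: [-0.0, 0.691, 0.723, -0.0]
force: [-0.8, 0.0, -2.2]
grip_width: 0.647
grip_force: 42.6
```

```bash
python3 - <<'E'
from h import *
go(450,330,97.5,0.046)
E
```

```text
t 11.83 pos [573.9 -59.4 202. ] yaw 0.045 tilt [ 0.0002 -0.0005] F [-0.8  0.  -2.2] grip 0.647 42.6 -> tool delta [ 394.6 -106.2  104.7] turn z -0.001
```

Emit:
{"fn": "move_arm", "kwargs": {
  "moves": [
    {"turn": [0, 0, 0], "translation": [15, -4, 0], "hand": 0.3},
    {"turn": [0, 0, 0], "translation": [30, -8, 0], "hand": 0.3},
    {"turn": [0, 0, 0], "translation": [30, -8, 0], "hand": 0.3},
    {"turn": [0, 0, 0], "translation": [30, -8, 0], "hand": 0.3},
    {"turn": [0, 0, 0], "translation": [30, -8, 0], "hand": 0.3},
    {"turn": [0, 0, 0], "translation": [30, -8, 0], "hand": 0.3},
    {"turn": [0, 0, 0], "translation": [30, -8, 0], "hand": 0.3},
    {"turn": [0, 0, 0], "translation": [30, -8, 0], "hand": 0.3},
    {"turn": [0, 0, 0], "translation": [30, -8, 0], "hand": 0.3},
    {"turn": [0, 0, 0], "translation": [30, -8, 0], "hand": 0.3}
  ]
}}

```text
time_s: 12.67
eef_pos: [483.5, 223.6, 201.2]
ee_rot: [-0.001, 0.691, 0.723, -0.001]
force: [0.4, -0.1, -1.8]
grip_width: 0.647
grip_force: 42.5
```

Emit:
{"fn": "move_arm", "kwargs": {
  "moves": [
    {"turn": [0, 0, 0], "translation": [30, -8, 0], "hand": 0.3},
    {"turn": [0, 0, 0], "translation": [30, -8, 0], "hand": 0.3},
    {"turn": [0, 0, 0], "translation": [30, -8, 0], "hand": 0.3},
    {"turn": [0, 0, 0], "translation": [20, -6, 0], "hand": 0.3},
    {"turn": [0, 0, 0], "translation": [0, 0, 10], "hand": 0.3},
    {"turn": [0, 0, 0], "translation": [0, 0, 25], "hand": 0.3},
    {"turn": [0, 0, 0], "translation": [0, 0, 25], "hand": 0.3},
    {"turn": [0, 0, 0], "translation": [0, 0, 25], "hand": 0.3},
    {"turn": [0, 0, 0], "translation": [0, 0, 13], "hand": 0.3},
    {"turn": [0, 0, 0], "translation": [0, 0, 0], "hand": 0.3}
  ]
}}

```text
time_s: 13.5
eef_pos: [448.0, 329.2, 100.4]
ee_rot: [-0.002, 0.691, 0.723, -0.004]
force: [-0.6, 0.4, -0.8]
grip_width: 0.646
grip_force: 42.6
```

Emit:
{"fn": "move_arm", "kwargs": {
  "moves": [
    {"turn": [0, 0, 0], "translation": [0, 0, 2], "hand": 0.3},
    {"turn": [0, 0, 0], "translation": [0, 0, 1], "hand": 0.3},
    {"turn": [0, 0, 0], "translation": [0, 0, 1], "hand": 0.3},
    {"turn": [0, 0, 0], "translation": [0, 0, 0], "hand": 0.3},
    {"turn": [0, 0, 0], "translation": [0, 0, 0], "hand": 0.3}
  ]
}}

```text
time_s: 13.92
eef_pos: [450.7, 330.4, 101.4]
ee_rot: [0.0, 0.691, 0.723, 0.0]
force: [0.4, -0.0, -0.7]
grip_width: 0.646
grip_force: 42.6
```

Emit:
{"fn": "move_arm", "kwargs": {
  "moves": [
    {"turn": [0, 0, 0], "translation": [0, 0, 2], "hand": 0.3},
    {"turn": [0, 0, 0], "translation": [0, 0, 1], "hand": 0.3},
    {"turn": [0, 0, 0], "translation": [0, 0, 0.5], "hand": 0.3},
    {"turn": [0, 0, 0], "translation": [0, 0, 0], "hand": 0.3},
    {"turn": [0, 0, 0], "translation": [0, 0, 0], "hand": 0.3}
  ]
}}

```text
time_s: 14.33
eef_pos: [450.5, 330.3, 97.3]
ee_rot: [-0.0, 0.691, 0.723, -0.0]
force: [0.3, 0.6, -1.5]
grip_width: 0.651
grip_force: 42.6
```

Emit:
{"fn": "move_arm", "kwargs": {
  "moves": [
    {"turn": [0, 0, 0], "translation": [0, 0, 1], "hand": 0.3},
    {"turn": [0, 0, 0], "translation": [0, 0, 0.5], "hand": 0.3},
    {"turn": [0, 0, 0], "translation": [0, 0, 0], "hand": 0.3}
  ]
}}

```text
time_s: 14.58
eef_pos: [450.6, 330.5, 96.5]
ee_rot: [0.0, 0.691, 0.723, 0.0]
force: [-2.5, 0.1, 6.1]
grip_width: 0.645
grip_force: 43.0
```

Emit:
{"fn": "move_arm", "kwargs": {
  "moves": [
    {"turn": [0, 0, 0], "translation": [0, 0, -0.7], "hand": 0.3},
    {"turn": [0, 0, 0], "translation": [0, 0, 0], "hand": 0.68},
    {"turn": [0, 0, 0], "translation": [0, 0, 0], "hand": 0.74},
    {"turn": [0, 0, 0], "translation": [0, 0, 0], "hand": 0.85},
    {"turn": [0, 0, 0], "translation": [0, 0, 0], "hand": 1},
    {"turn": [0, 0, 0], "translation": [0, 0, 0], "hand": 1},
    {"turn": [0, 0, 0], "translation": [0, 0, -20], "hand": 1},
    {"turn": [0, 0, 0], "translation": [0, 0, -40], "hand": 1},
    {"turn": [0, 0, 0], "translation": [0, 0, -40], "hand": 1},
    {"turn": [0, 0, 0], "translation": [-15, 3, 0], "hand": 1}
  ]
}}

```text
time_s: 15.42
eef_pos: [456.1, 317.9, 204.1]
ee_rot: [0.002, 0.69, 0.724, 0.006]
force: [0.7, 0.4, 1.0]
grip_width: 1.002
grip_force: 0.0
```

Emit:
{"fn": "move_arm", "kwargs": {
  "moves": [
    {"turn": [0, 0, 0], "translation": [-32, 7, 0], "hand": 1},
    {"turn": [0, 0, 0], "translation": [-32, 7, 0], "hand": 1},
    {"turn": [0, 0, 0], "translation": [-32, 7, 0], "hand": 1},
    {"turn": [0, 0, 0], "translation": [-32, 7, 0], "hand": 1},
    {"turn": [0, 0, 0], "translation": [-32, 7, 0], "hand": 1},
    {"turn": [0, 0, 0], "translation": [-32, 7, 0], "hand": 1},
    {"turn": [0, 0, 0], "translation": [-32, 7, 0], "hand": 1},
    {"turn": [0, 0, 0], "translation": [-32, 7, 0], "hand": 1},
    {"turn": [0, 0, 0], "translation": [-32, 8, 0], "hand": 1},
    {"turn": [0, 0, 0], "translation": [-32, 8, 0], "hand": 1}
  ]
}}

```text
time_s: 16.25
eef_pos: [540.7, -2.6, 196.6]
ee_rot: [0.0, 0.691, 0.723, 0.0]
force: [0.2, 0.6, 0.3]
grip_width: 0.998
grip_force: 0.0
```

Emit:
{"fn": "move_arm", "kwargs": {
  "moves": [
    {"turn": [0, 0, 0], "translation": [-32, 8, 0], "hand": 1},
    {"turn": [0, 0, 0], "translation": [-32, 8, 0], "hand": 1},
    {"turn": [0, 0, 0], "translation": [-32, 8, 0], "hand": 1},
    {"turn": [0, 0, 0], "translation": [-20, 5, 0], "hand": 1},
    {"turn": [0, 0, 0], "translation": [-11, 2, 10], "hand": 1},
    {"turn": [0, 0, 0], "translation": [0, 0, 10], "hand": 1},
    {"turn": [0, 0, 0], "translation": [0, 0, 0], "hand": 1},
    {"turn": [0, 0, 0], "translation": [0, 0, 0], "hand": 1}
  ]
}}

```text
time_s: 16.92
eef_pos: [576.5, -124.9, 175.4]
ee_rot: [-0.001, 0.691, 0.723, -0.0]
force: [0.3, 0.3, 0.1]
grip_width: 1.003
grip_force: 0.0
```

```bash
python3 - <<'E'
from h import *
c=shot('wrist'); e=cap(c,'yellow'); go(*e,101.5,0.046)
E
```

```text
yellow [ 577.  -126.7] 28.1 px [255. 237.]
t 16.97 pos [ 576.9 -124.9  176.3] yaw 0.0465 tilt [ 0.0006 -0.0008] F [-0.2  0.4  1.1] grip 1.0 0.0 -> tool delta [-1.8  0.1 74.8] turn z 0.0005
```

Emit:
{"fn": "move_arm", "kwargs": {
  "moves": [
    {"turn": [0, 0, 0], "translation": [-2, 0.5, 20], "hand": 1},
    {"turn": [0, 0, 0], "translation": [0, 0, 20], "hand": 1},
    {"turn": [0, 0, 0], "translation": [0, 0, 20], "hand": 1},
    {"turn": [0, 0, 0], "translation": [0, 0, 15], "hand": 1},
    {"turn": [0, 0, 0], "translation": [0, 0, 0], "hand": 1},
    {"turn": [0, 0, 0], "translation": [0, 0, 0], "hand": 0.3},
    {"turn": [0, 0, 0], "translation": [0, 0, 0], "hand": 0.3},
    {"turn": [0, 0, 0], "translation": [0, 0, 0], "hand": 0.3},
    {"turn": [0, 0, 0], "translation": [0, 0, 0], "hand": 0.3},
    {"turn": [0, 0, 0], "translation": [0, 0, 0], "hand": 0.3}
  ]
}}

```text
time_s: 17.8
eef_pos: [578.3, -128.5, 103.3]
ee_rot: [0.001, 0.691, 0.723, 0.0]
force: [-2.1, 1.1, 6.0]
grip_width: 0.651
grip_force: 41.7
```

Emit:
{"fn": "move_arm", "kwargs": {
  "moves": [
    {"turn": [0, 0, 0], "translation": [0, 0, -1], "hand": 0.3},
    {"turn": [0, 0, 0], "translation": [0, 0, -15], "hand": 0.3},
    {"turn": [0, 0, 0], "translation": [0, 0, -25], "hand": 0.3},
    {"turn": [0, 0, 0], "translation": [0, 0, -25], "hand": 0.3},
    {"turn": [0, 0, 0], "translation": [0, 0, -25], "hand": 0.3},
    {"turn": [0, 0, 0], "translation": [0, 0, -10], "hand": 0.3},
    {"turn": [0, 0, 0], "translation": [0, 0, 0], "hand": 0.3},
    {"turn": [0, 0, 0], "translation": [0, 0, 0], "hand": 0.3}
  ]
}}

```text
time_s: 18.47
eef_pos: [577.5, -128.3, 201.7]
ee_rot: [-0.0, 0.691, 0.723, -0.0]
force: [0.3, 0.5, -2.3]
grip_width: 0.646
grip_force: 42.6
```

```bash
python3 - <<'E'
from h import *
go(540,275,97.5,0.046)
E
```

```text
t 18.47 pos [ 577.5 -128.3  201.7] yaw 0.0449 tilt [ 0.0003 -0.0005] F [ 0.3  0.5 -2.3] grip 0.646 42.6 -> tool delta [404.6 -19.3 104.4] turn z -0.0011
```

Emit:
{"fn": "move_arm", "kwargs": {
  "moves": [
    {"turn": [0, 0, 0], "translation": [15, -1, 0], "hand": 0.3},
    {"turn": [0, 0, 0], "translation": [30, -1.4, 0], "hand": 0.3},
    {"turn": [0, 0, 0], "translation": [30, -1.4, 0], "hand": 0.3},
    {"turn": [0, 0, 0], "translation": [30, -1.4, 0], "hand": 0.3},
    {"turn": [0, 0, 0], "translation": [30, -1.4, 0], "hand": 0.3},
    {"turn": [0, 0, 0], "translation": [30, -1.4, 0], "hand": 0.3},
    {"turn": [0, 0, 0], "translation": [30, -1.4, 0], "hand": 0.3},
    {"turn": [0, 0, 0], "translation": [30, -1.4, 0], "hand": 0.3},
    {"turn": [0, 0, 0], "translation": [30, -1.4, 0], "hand": 0.3},
    {"turn": [0, 0, 0], "translation": [30, -1.4, 0], "hand": 0.3}
  ]
}}

```text
time_s: 19.3
eef_pos: [550.0, 157.8, 200.8]
ee_rot: [-0.001, 0.691, 0.723, -0.001]
force: [-0.7, -0.1, -0.6]
grip_width: 0.646
grip_force: 42.6
```

Emit:
{"fn": "move_arm", "kwargs": {
  "moves": [
    {"turn": [0, 0, 0], "translation": [30, -1.4, 0], "hand": 0.3},
    {"turn": [0, 0, 0], "translation": [30, -1.4, 0], "hand": 0.3},
    {"turn": [0, 0, 0], "translation": [30, -1.4, 0], "hand": 0.3},
    {"turn": [0, 0, 0], "translation": [29.6, -1.5, 0], "hand": 0.3},
    {"turn": [0, 0, 0], "translation": [0, 0, 10], "hand": 0.3},
    {"turn": [0, 0, 0], "translation": [0, 0, 25], "hand": 0.3},
    {"turn": [0, 0, 0], "translation": [0, 0, 25], "hand": 0.3},
    {"turn": [0, 0, 0], "translation": [0, 0, 25], "hand": 0.3},
    {"turn": [0, 0, 0], "translation": [0, 0, 13], "hand": 0.3},
    {"turn": [0, 0, 0], "translation": [0, 0, 0], "hand": 0.3}
  ]
}}

```text
time_s: 20.13
eef_pos: [537.5, 274.6, 99.7]
ee_rot: [-0.002, 0.691, 0.723, -0.004]
force: [-0.6, -0.2, -0.9]
grip_width: 0.651
grip_force: 42.6
```

Emit:
{"fn": "move_arm", "kwargs": {
  "moves": [
    {"turn": [0, 0, 0], "translation": [0, 0, 2], "hand": 0.3},
    {"turn": [0, 0, 0], "translation": [0, 0, 2], "hand": 0.3},
    {"turn": [0, 0, 0], "translation": [0, 0, 1], "hand": 0.3},
    {"turn": [0, 0, 0], "translation": [0, 0, 0], "hand": 0.3},
    {"turn": [0, 0, 0], "translation": [0, 0, 0], "hand": 0.3},
    {"turn": [0, 0, 0], "translation": [0, 0, 0], "hand": 0.3}
  ]
}}

```text
time_s: 20.63
eef_pos: [540.4, 274.9, 100.0]
ee_rot: [0.0, 0.691, 0.723, 0.0]
force: [0.3, 0.2, -1.1]
grip_width: 0.646
grip_force: 42.6
```

Emit:
{"fn": "move_arm", "kwargs": {
  "moves": [
    {"turn": [0, 0, 0], "translation": [0, 0, 2], "hand": 0.3},
    {"turn": [0, 0, 0], "translation": [0, 0, 1], "hand": 0.3},
    {"turn": [0, 0, 0], "translation": [0, 0, 0], "hand": 0.3},
    {"turn": [0, 0, 0], "translation": [0, 0, 0], "hand": 0.3}
  ]
}}

```text
time_s: 20.97
eef_pos: [540.3, 274.9, 96.4]
ee_rot: [-0.0, 0.691, 0.723, -0.0]
force: [-0.8, 0.5, -1.3]
grip_width: 0.645
grip_force: 42.7
```

Emit:
{"fn": "move_arm", "kwargs": {
  "moves": [
    {"turn": [0, 0, 0], "translation": [0, 0, 1], "hand": 0.3},
    {"turn": [0, 0, 0], "translation": [0, 0, 0.3], "hand": 0.3},
    {"turn": [0, 0, 0], "translation": [0, 0, 0], "hand": 0.3}
  ]
}}

```text
time_s: 21.22
eef_pos: [540.3, 275.1, 96.3]
ee_rot: [0.0, 0.691, 0.723, 0.0]
force: [-3.9, -2.0, 7.6]
grip_width: 0.645
grip_force: 43.5
```

Emit:
{"fn": "move_arm", "kwargs": {
  "moves": [
    {"turn": [0, 0, 0], "translation": [0, 0, -0.7], "hand": 0.3},
    {"turn": [0, 0, 0], "translation": [0, 0, 0], "hand": 0.68},
    {"turn": [0, 0, 0], "translation": [0, 0, 0], "hand": 0.74},
    {"turn": [0, 0, 0], "translation": [0, 0, 0], "hand": 0.85},
    {"turn": [0, 0, 0], "translation": [0, 0, 0], "hand": 1},
    {"turn": [0, 0, 0], "translation": [0, 0, 0], "hand": 1},
    {"turn": [0, 0, 0], "translation": [0, 0, -20], "hand": 1},
    {"turn": [0, 0, 0], "translation": [0, 0, -40], "hand": 1},
    {"turn": [0, 0, 0], "translation": [0, 0, -40], "hand": 1},
    {"turn": [0, 0, 0], "translation": [0, 0, -40], "hand": 1}
  ]
}}

```text
time_s: 22.05
eef_pos: [539.9, 274.8, 237.5]
ee_rot: [-0.0, 0.691, 0.723, -0.0]
force: [-0.4, -0.2, 0.0]
grip_width: 0.998
grip_force: 0.0
```

Emit:
{"fn": "move_arm", "kwargs": {
  "moves": [
    {"turn": [0, 0, 0], "translation": [-18, 2, -10], "hand": 1},
    {"turn": [0, 0, 0], "translation": [-35, 2, -10], "hand": 1},
    {"turn": [0, 0, 0], "translation": [-35, 2, 0], "hand": 1},
    {"turn": [0, 0, 0], "translation": [-35, 2, 0], "hand": 1},
    {"turn": [0, 0, 0], "translation": [-35, 2, 0], "hand": 1},
    {"turn": [0, 0, 0], "translation": [-35, 2, 0], "hand": 1},
    {"turn": [0, 0, 0], "translation": [-35, 2, 0], "hand": 1},
    {"turn": [0, 0, 0], "translation": [-35, 2, 0], "hand": 1},
    {"turn": [0, 0, 0], "translation": [-35, 2, 0], "hand": 1},
    {"turn": [0, 0, 0], "translation": [-30, 2, 0], "hand": 1}
  ]
}}

```text
time_s: 22.88
eef_pos: [574.9, -54.1, 255.9]
ee_rot: [0.0, 0.691, 0.723, -0.0]
force: [1.1, 0.8, -0.4]
grip_width: 1.002
grip_force: 0.0
```

Emit:
{"fn": "move_arm", "kwargs": {
  "moves": [
    {"turn": [0, 0, 0], "translation": [-8, 0, 0], "hand": 0.75},
    {"turn": [0, 0, 0], "translation": [0, 0, 0], "hand": 0.75},
    {"turn": [0, 0, 0], "translation": [0, 0, 0], "hand": 0.75},
    {"turn": [0, 0, 0], "translation": [0, 0, 0], "hand": 0.75}
  ]
}}

```text
time_s: 23.22
eef_pos: [575.3, -58.5, 255.9]
ee_rot: [-0.0, 0.691, 0.723, 0.0]
force: [-0.1, -0.5, 0.2]
grip_width: 0.75
grip_force: 0.0
```

```bash
python3 - <<'E'
from h import *
c=shot('wrist'); save(c,'w3'); P=cloud(c); go(635,-60,100,0.046)
h=cv2.cvtColor(c['image'],cv2.COLOR_BGR2HSV); H,s,v=[h[...,i].astype(int) for i in range(3)]; Z=P[...,2]
def rp(m,z,n):
    m=cv2.morphologyEx(m.astype(np.uint8),cv2.MORPH_OPEN,np.ones((3,3)))
    q=max(cv2.findContours(m,0,2)[0],key=cv2.contourArea).reshape(-1,2)
    (a,b),(w,hh),t=cv2.minAreaRect(np.float32(plane(c,q,z)[:,:2])); print(n,round(a,1),round(b,1),'size',round(w,1),round(hh,1),'ang',round(t,2),'z',np.median(Z[m>0]).round(1),'px',q.mean(0).round())
rp((H>122)&(H<168)&(s>60)&(Z>20)&(Z<45),36,'tin purple')
rp((Z>30)&(Z<42)&(P[...,0]>600)&(P[...,0]<665),36,'tin z')
for k,hm in dict(red=(H<6)|(H>172),yellow=(H>20)&(H<36),blue=(H>104)&(H<128)).items():
    rp(hm&(s>130)&(v>50)&(Z>4)&(Z<16),10,'card '+k)
E
```

```text
t 23.27 pos [575.3 -58.4 256. ] yaw 0.0466 tilt [0.0002 0.    ] F [0.3 0.9 0.6] grip 0.754 0.0 -> tool delta [ -4.4  59.5 156. ] turn z 0.0006
tin purple 633.4 -56.9 size 44.0 177.7 ang 2.87 z 35.5 px [313. 177.]
tin z 633.5 -56.9 size 44.3 177.8 ang 2.69 z 35.9 px [315. 165.]
card red 570.3 7.8 size 61.6 61.2 ang 2.65 z 9.6 px [248. 103.]
card yellow 576.7 -127.8 size 60.6 61.4 ang 2.63 z 9.9 px [254. 223.]
card blue 573.2 -60.1 size 60.8 59.8 ang 2.63 z 9.7 px [244. 167.]
```

View pics/w3.png

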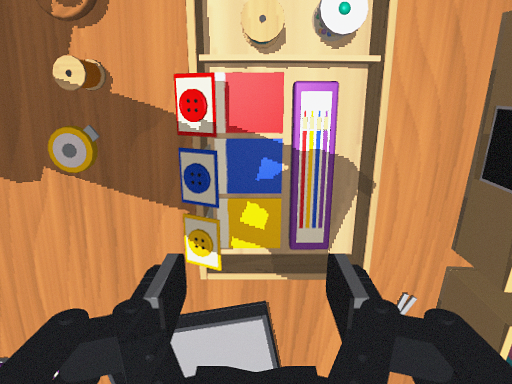

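Wrist picture: all cards are free, red (254,103), blue (254,167) and yellow (254,223). The tin is at (314,165) and measures 44 x 178 mm with its top at 36, so it is the middle-sized one. Now I'll grip it with a reduced opening.

Emit:
{"fn": "move_arm", "kwargs": {
  "moves": [
    {"turn": [0, 0, 0], "translation": [-0.5, 14.7, 20], "hand": 0.75},
    {"turn": [0, 0, 0], "translation": [-0.5, 14.7, 25], "hand": 0.75},
    {"turn": [0, 0, 0], "translation": [-0.5, 14.7, 25], "hand": 0.75},
    {"turn": [0, 0, 0], "translation": [-0.5, 14.9, 25], "hand": 0.75},
    {"turn": [0, 0, 0], "translation": [0, 0, 25], "hand": 0.75},
    {"turn": [0, 0, 0], "translation": [0, 0, 25], "hand": 0.75},
    {"turn": [0, 0, 0], "translation": [0, 0, 25], "hand": 0.75},
    {"turn": [0, 0, 0], "translation": [0, 0, 25], "hand": 0.75},
    {"turn": [0, 0, 0], "translation": [0, 0, 0], "hand": 0.75},
    {"turn": [0, 0, 0], "translation": [0, 0, 0], "hand": 0.75}
  ]
}}

```text
time_s: 24.1
eef_pos: [634.1, -58.1, 60.6]
ee_rot: [-0.001, 0.691, 0.723, -0.0]
force: [0.4, 0.6, 0.5]
grip_width: 0.747
grip_force: 0.0
```

```bash
python3 - <<'E'
from h import *
go(634.3,-57.5,31,0.047)
E
```

```text
t 24.1 pos [634.1 -58.1  60.6] yaw 0.0463 tilt [ 0.0006 -0.0017] F [0.4 0.6 0.5] grip 0.747 0.0 -> tool delta [ 0.5  0.2 29.6] turn z -0.0007
```

Emit:
{"fn": "move_arm", "kwargs": {
  "moves": [
    {"turn": [0, 0, 0], "translation": [0.5, 0, 15], "hand": 0.75},
    {"turn": [0, 0, 0], "translation": [0, 0, 10], "hand": 0.75},
    {"turn": [0, 0, 0], "translation": [0, 0, 4], "hand": 0.75},
    {"turn": [0, 0, 0], "translation": [0, 0, 0], "hand": 0.75},
    {"turn": [0, 0, 0], "translation": [0, 0, 0], "hand": 0.75}
  ]
}}

```text
time_s: 24.52
eef_pos: [634.7, -58.7, 32.7]
ee_rot: [0.0, 0.691, 0.723, 0.0]
force: [-0.1, -0.1, 0.5]
grip_width: 0.749
grip_force: 0.0
```

Emit:
{"fn": "move_arm", "kwargs": {
  "moves": [
    {"turn": [0, 0, 0], "translation": [0, 0, 0], "hand": 0.55},
    {"turn": [0, 0, 0], "translation": [0, 0, 0], "hand": 0.3},
    {"turn": [0, 0, 0], "translation": [0, 0, 0], "hand": 0.3},
    {"turn": [0, 0, 0], "translation": [0, 0, 0], "hand": 0.3},
    {"turn": [0, 0, 0], "translation": [0, 0, 0], "hand": 0.3}
  ],
  "grip_force": 50
}}

```text
time_s: 24.93
eef_pos: [634.9, -58.9, 33.0]
ee_rot: [0.001, 0.691, 0.723, 0.0]
force: [-1.2, -0.1, 5.6]
grip_width: 0.505
grip_force: 53.3
```

Emit:
{"fn": "move_arm", "kwargs": {
  "moves": [
    {"turn": [0, 0, 0], "translation": [0, 0, -3], "hand": 0.3},
    {"turn": [0, 0, 0], "translation": [0, 0, -5], "hand": 0.3},
    {"turn": [0, 0, 0], "translation": [0, 0, 0], "hand": 0.3},
    {"turn": [0, 0, 0], "translation": [0, 0, 0], "hand": 0.3}
  ]
}}

```text
time_s: 25.27
eef_pos: [634.4, -58.7, 40.1]
ee_rot: [0.0, 0.691, 0.723, 0.0]
force: [-0.1, 0.1, -2.1]
grip_width: 0.506
grip_force: 52.5
```

Emit:
{"fn": "move_arm", "kwargs": {
  "moves": [
    {"turn": [0, 0, 0], "translation": [0, 0, -15], "hand": 0.3},
    {"turn": [0, 0, 0], "translation": [0, 0, -25], "hand": 0.3},
    {"turn": [0, 0, 0], "translation": [0, 0, -25], "hand": 0.3},
    {"turn": [0, 0, 0], "translation": [0, 0, -25], "hand": 0.3},
    {"turn": [0, 0, 0], "translation": [0, 0, -25], "hand": 0.3},
    {"turn": [0, 0, 0], "translation": [0, 0, -25], "hand": 0.3},
    {"turn": [0, 0, 0], "translation": [0, 0, -15], "hand": 0.3},
    {"turn": [0, 0, 0], "translation": [-14, -7, 0], "hand": 0.3},
    {"turn": [0, 0, 0], "translation": [-24, -13.5, 0], "hand": 0.3},
    {"turn": [0, 0, 0], "translation": [-25, -13.5, 0], "hand": 0.3}
  ]
}}

```text
time_s: 26.1
eef_pos: [602.3, -123.7, 193.8]
ee_rot: [-0.001, 0.69, 0.723, -0.0]
force: [-0.1, -0.8, -1.8]
grip_width: 0.505
grip_force: 52.5
```

Emit:
{"fn": "move_arm", "kwargs": {
  "moves": [
    {"turn": [0, 0, 0], "translation": [-25, -13.5, 0], "hand": 0.3},
    {"turn": [0, 0, 0], "translation": [-25, -13.5, 0], "hand": 0.3},
    {"turn": [0, 0, 0], "translation": [-25, -13.5, 0], "hand": 0.3},
    {"turn": [0, 0, 0], "translation": [-25, -13.5, 0], "hand": 0.3},
    {"turn": [0, 0, 0], "translation": [-25, -13.5, 0], "hand": 0.3},
    {"turn": [0, 0, 0], "translation": [-25, -13.5, 0], "hand": 0.3},
    {"turn": [0, 0, 0], "translation": [-25, -13.5, 0], "hand": 0.3},
    {"turn": [0, 0, 0], "translation": [-25, -14, 0], "hand": 0.3},
    {"turn": [0, 0, 0.06], "translation": [0, 0, 0], "hand": 0.3},
    {"turn": [0, 0, 0.1], "translation": [0, 0, 0], "hand": 0.3}
  ]
}}

```text
time_s: 26.93
eef_pos: [502.1, -329.6, 193.5]
ee_rot: [-0.001, 0.748, 0.663, -0.0]
force: [-0.0, 1.2, -2.1]
grip_width: 0.501
grip_force: 52.5
```

Emit:
{"fn": "move_arm", "kwargs": {
  "moves": [
    {"turn": [0, 0, 0.12], "translation": [0, 0, 0], "hand": 0.3},
    {"turn": [0, 0, 0.12], "translation": [0, 0, 0], "hand": 0.3},
    {"turn": [0, 0, 0.12], "translation": [0, 0, 0], "hand": 0.3},
    {"turn": [0, 0, 0.12], "translation": [0, 0, 0], "hand": 0.3},
    {"turn": [0, 0, 0.12], "translation": [0, 0, 0], "hand": 0.3},
    {"turn": [0, 0, 0.12], "translation": [0, 0, 0], "hand": 0.3},
    {"turn": [0, 0, 0.12], "translation": [0, 0, 0], "hand": 0.3},
    {"turn": [0, 0, 0.12], "translation": [0, 0, 0], "hand": 0.3},
    {"turn": [0, 0, 0.12], "translation": [0, 0, 0], "hand": 0.3},
    {"turn": [0, 0, 0.12], "translation": [0, 0, 0], "hand": 0.3}
  ]
}}

```text
time_s: 27.77
eef_pos: [503.0, -328.0, 193.6]
ee_rot: [-0.001, 0.992, 0.124, -0.001]
force: [0.8, -0.1, -2.1]
grip_width: 0.499
grip_force: 52.5
```

Emit:
{"fn": "move_arm", "kwargs": {
  "moves": [
    {"turn": [0, 0, 0.02], "translation": [0, 0, 0], "hand": 0.3},
    {"turn": [0, 0, 0], "translation": [0, 0, 0], "hand": 0.3},
    {"turn": [0, 0, 0], "translation": [0, 0, 0], "hand": 0.3}
  ]
}}

```text
time_s: 28.02
eef_pos: [503.5, -327.9, 194.3]
ee_rot: [-0.0, 0.993, 0.119, -0.0]
force: [-0.3, 0.3, -2.4]
grip_width: 0.503
grip_force: 52.5
```

```bash
python3 - <<'E'
from h import *
c=shot('wrist'); save(c,'w4'); go(503.5,-328,60,0.237-np.pi/2)
E
```

```text
t 28.07 pos [ 503.6 -327.9  194.5] yaw -1.3324 tilt [-0.0004 -0.0005] F [ 1.1  0.2 -1.3] grip 0.504 52.5 -> tool delta [-0.000e+00  1.000e-01  1.345e+02] turn z 0.0014
```

View pics/w4.png

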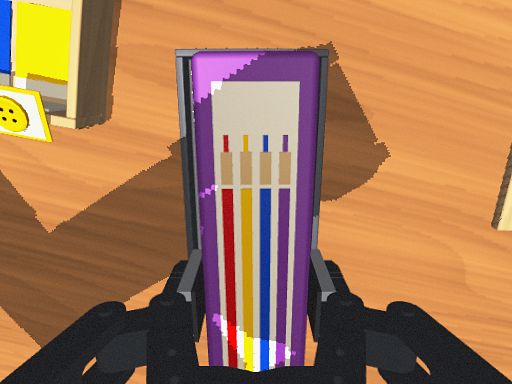

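The tin is held straight over the order tray. The far rim corners show at (177,51) and about (326,47), either side of the tin's end. I'll check the centring with rays onto the rim plane.

```bash
python3 - <<'E'
from h import *
c=shot('wrist'); T=pose(sense())
uv=[[177,51],[326,47],[176,52],[192,240]]
w=plane(c,uv,30); print(w.round(1)); print(((w-T[:3,3])@T[:3,:3]).round(1))
t=plane(c,[[192,55],[320,55]],194.5-25+28); print('tin end tool', ((t-T[:3,3])@T[:3,:3]).round(1))
E
```

```text
[[ 594.6 -241.6   30. ]
 [ 625.2 -355.2   30. ]
 [ 593.7 -241.    30. ]
 [ 437.3 -283.    30. ]]
[[108.8 -62.3 164.6]
 [111.7  55.2 164.6]
 [108.  -63.2 164.6]
 [-53.9 -59.2 164.7]]
tin end tool [[ 89.4 -21.1  -2.9]
 [ 89.4  21.2  -2.9]]
```

Emit:
{"fn": "move_arm", "kwargs": {
  "moves": [
    {"turn": [0, 0, 0], "translation": [-1.5, -1, 15], "hand": 0.3},
    {"turn": [0, 0, 0], "translation": [-1.5, -1, 25], "hand": 0.3},
    {"turn": [0, 0, 0], "translation": [0, 0, 25], "hand": 0.3},
    {"turn": [0, 0, 0], "translation": [0, 0, 25], "hand": 0.3},
    {"turn": [0, 0, 0], "translation": [0, 0, 25], "hand": 0.3},
    {"turn": [0, 0, 0], "translation": [0, 0, 20], "hand": 0.3},
    {"turn": [0, 0, 0], "translation": [0, 0, 12], "hand": 0.3},
    {"turn": [0, 0, 0], "translation": [0, 0, 7], "hand": 0.3},
    {"turn": [0, 0, 0], "translation": [0, 0, 0], "hand": 0.3},
    {"turn": [0, 0, 0], "translation": [0, 0, 0], "hand": 0.3}
  ]
}}

```text
time_s: 28.95
eef_pos: [500.8, -327.0, 41.7]
ee_rot: [0.0, 0.993, 0.118, 0.0]
force: [0.6, 0.3, -1.3]
grip_width: 0.503
grip_force: 52.5
```

Emit:
{"fn": "move_arm", "kwargs": {
  "moves": [
    {"turn": [0, 0, 0], "translation": [0, 0, 3], "hand": 0.3},
    {"turn": [0, 0, 0], "translation": [0, 0, 2], "hand": 0.3},
    {"turn": [0, 0, 0], "translation": [0, 0, 0], "hand": 0.3},
    {"turn": [0, 0, 0], "translation": [0, 0, 0], "hand": 0.3}
  ]
}}

```text
time_s: 29.28
eef_pos: [500.6, -326.7, 36.2]
ee_rot: [0.0, 0.993, 0.118, 0.0]
force: [-0.6, 0.3, -1.5]
grip_width: 0.504
grip_force: 52.5
```

Emit:
{"fn": "move_arm", "kwargs": {
  "moves": [
    {"turn": [0, 0, 0], "translation": [0, 0, 2], "hand": 0.3},
    {"turn": [0, 0, 0], "translation": [0, 0, 2], "hand": 0.3},
    {"turn": [0, 0, 0], "translation": [0, 0, 0], "hand": 0.3},
    {"turn": [0, 0, 0], "translation": [0, 0, 0], "hand": 0.3}
  ]
}}

```text
time_s: 29.62
eef_pos: [500.4, -326.5, 31.7]
ee_rot: [-0.0, 0.993, 0.118, -0.0]
force: [-0.5, -0.1, -1.7]
grip_width: 0.503
grip_force: 52.5
```

Emit:
{"fn": "move_arm", "kwargs": {
  "moves": [
    {"turn": [0, 0, 0], "translation": [0, 0, 1], "hand": 0.3},
    {"turn": [0, 0, 0], "translation": [0, 0, 0.5], "hand": 0.3},
    {"turn": [0, 0, 0], "translation": [0, 0, 0], "hand": 0.3}
  ]
}}

```text
time_s: 29.87
eef_pos: [500.5, -326.7, 31.0]
ee_rot: [0.0, 0.993, 0.118, 0.0]
force: [-2.7, 0.3, 3.8]
grip_width: 0.503
grip_force: 53.0
```

Emit:
{"fn": "move_arm", "kwargs": {
  "moves": [
    {"turn": [0, 0, 0], "translation": [0, 0, -0.5], "hand": 0.3},
    {"turn": [0, 0, 0], "translation": [0, 0, 0], "hand": 0.53},
    {"turn": [0, 0, 0], "translation": [0, 0, 0], "hand": 0.6},
    {"turn": [0, 0, 0], "translation": [0, 0, 0], "hand": 0.7},
    {"turn": [0, 0, 0], "translation": [0, 0, 0], "hand": 0.7},
    {"turn": [0, 0, 0], "translation": [0, 0, -10], "hand": 0.7},
    {"turn": [0, 0, 0], "translation": [0, 0, -30], "hand": 0.7},
    {"turn": [0, 0, 0], "translation": [0, 0, -35], "hand": 0.7},
    {"turn": [0, 0, 0], "translation": [0, 0, -40], "hand": 1},
    {"turn": [0, 0, 0], "translation": [0, 0, -40], "hand": 1}
  ]
}}

```text
time_s: 30.7
eef_pos: [500.1, -326.3, 188.3]
ee_rot: [-0.0, 0.993, 0.118, -0.0]
force: [0.8, -0.1, 0.3]
grip_width: 0.955
grip_force: 0.0
```

Emit:
{"fn": "move_arm", "kwargs": {
  "moves": [
    {"turn": [0, 0, -0.12], "translation": [0, 0, -10], "hand": 1},
    {"turn": [0, 0, -0.12], "translation": [0, 0, -10], "hand": 1},
    {"turn": [0, 0, -0.12], "translation": [0, 0, 0], "hand": 1},
    {"turn": [0, 0, -0.12], "translation": [0, 0, 0], "hand": 1},
    {"turn": [0, 0, -0.12], "translation": [0, 0, 0], "hand": 1},
    {"turn": [0, 0, -0.12], "translation": [0, 0, 0], "hand": 1},
    {"turn": [0, 0, -0.12], "translation": [0, 0, 0], "hand": 1},
    {"turn": [0, 0, -0.12], "translation": [0, 0, 0], "hand": 1},
    {"turn": [0, 0, -0.12], "translation": [0, 0, 0], "hand": 1},
    {"turn": [0, 0, -0.12], "translation": [0, 0, 0], "hand": 1}
  ]
}}

```text
time_s: 31.53
eef_pos: [500.4, -326.6, 206.7]
ee_rot: [0.0, 0.751, 0.66, 0.0]
force: [-0.3, -0.0, -0.6]
grip_width: 1.0
grip_force: 0.0
```

Emit:
{"fn": "move_arm", "kwargs": {
  "moves": [
    {"turn": [0, 0, -0.12], "translation": [0, 0, 0], "hand": 1},
    {"turn": [0, 0, -0.06], "translation": [0, 0, 0], "hand": 1},
    {"turn": [0, 0, 0], "translation": [20, 2, 0], "hand": 1},
    {"turn": [0, 0, 0], "translation": [35, 4, 0], "hand": 1},
    {"turn": [0, 0, 0], "translation": [35, 4, 0], "hand": 1},
    {"turn": [0, 0, 0], "translation": [35, 4, 0], "hand": 1},
    {"turn": [0, 0, 0], "translation": [35, 4, 0], "hand": 1},
    {"turn": [0, 0, 0], "translation": [35, 4, 0], "hand": 1},
    {"turn": [0, 0, 0], "translation": [35, 4, 0], "hand": 1},
    {"turn": [0, 0, 0], "translation": [35, 4, 0], "hand": 1}
  ]
}}

```text
time_s: 32.37
eef_pos: [518.3, -58.8, 206.8]
ee_rot: [0.0, 0.691, 0.723, 0.0]
force: [0.3, 0.2, 0.1]
grip_width: 1.001
grip_force: 0.0
```

Emit:
{"fn": "move_arm", "kwargs": {
  "moves": [
    {"turn": [0, 0, 0], "translation": [35, 4, 0], "hand": 1},
    {"turn": [0, 0, 0], "translation": [35, 4, 0], "hand": 1},
    {"turn": [0, 0, 0], "translation": [35, 4, 0], "hand": 1},
    {"turn": [0, 0, 0], "translation": [35, 4, 0], "hand": 1},
    {"turn": [0, 0, 0], "translation": [35, 4, 0], "hand": 1},
    {"turn": [0, 0, 0], "translation": [35, 4, 0], "hand": 1},
    {"turn": [0, 0, 0], "translation": [35, 4, 0], "hand": 1},
    {"turn": [0, 0, 0], "translation": [20, 3, 0], "hand": 1},
    {"turn": [0, 0, 0], "translation": [0, 0, 0], "hand": 1},
    {"turn": [0, 0, 0], "translation": [0, 0, 0], "hand": 1}
  ]
}}

```text
time_s: 33.2
eef_pos: [537.3, 206.3, 206.3]
ee_rot: [0.0, 0.69, 0.723, 0.0]
force: [-0.3, -0.9, -0.6]
grip_width: 1.001
grip_force: 0.0
```

```bash
python3 - <<'E'
from h import *
go(540.3,275,100,0.046)
c=shot('wrist'); cap(c,'yellow',121)
c=shot('top'); 
cv2.imwrite('pics/top3.png',cv2.resize(c['image'][80:280,60:430],None,fx=2,fy=2))
E
```

```text
t 33.2 pos [537.3 206.3 206.3] yaw 0.0469 tilt [-0.0002  0.0004] F [-0.3 -0.9 -0.6] grip 1.001 0.0 -> tool delta [ 68.5   6.1 106.3] turn z 0.0009
yellow [538.8 274.8] 27.6 px [263. 105.]
```

View pics/top3.png

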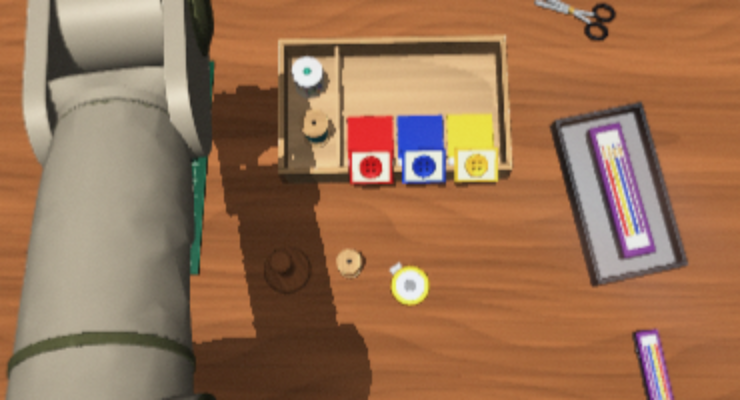

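The tin lies flat in the order tray at (623,190), clear of its walls, and all three cards are free. Yellow goes back first.

Emit:
{"fn": "move_arm", "kwargs": {
  "moves": [
    {"turn": [0, 0, 0], "translation": [23, 2, 5], "hand": 1},
    {"turn": [0, 0, 0], "translation": [23, 2, 5], "hand": 1},
    {"turn": [0, 0, 0], "translation": [22.5, 2, 5], "hand": 1},
    {"turn": [0, 0, 0], "translation": [0, 0, 10], "hand": 1},
    {"turn": [0, 0, 0], "translation": [0, 0, 20], "hand": 1},
    {"turn": [0, 0, 0], "translation": [0, 0, 20], "hand": 1},
    {"turn": [0, 0, 0], "translation": [0, 0, 20], "hand": 1},
    {"turn": [0, 0, 0], "translation": [0, 0, 18], "hand": 1},
    {"turn": [0, 0, 0], "translation": [0, 0, 6], "hand": 1},
    {"turn": [0, 0, 0], "translation": [0, 0, 0], "hand": 1}
  ]
}}

```text
time_s: 34.13
eef_pos: [540.1, 273.0, 95.7]
ee_rot: [-0.001, 0.692, 0.722, -0.001]
force: [0.4, -0.0, -0.1]
grip_width: 1.002
grip_force: 0.0
```

Emit:
{"fn": "move_arm", "kwargs": {
  "moves": [
    {"turn": [0, 0, 0], "translation": [0, 0, 0], "hand": 1},
    {"turn": [0, 0, 0], "translation": [0, 0, 0], "hand": 0.3},
    {"turn": [0, 0, 0], "translation": [0, 0, 0], "hand": 0.3},
    {"turn": [0, 0, 0], "translation": [0, 0, 0], "hand": 0.3},
    {"turn": [0, 0, 0], "translation": [0, 0, 0], "hand": 0.3},
    {"turn": [0, 0, 0], "translation": [0, 0, 0], "hand": 0.3}
  ],
  "grip_force": 40
}}

```text
time_s: 34.63
eef_pos: [540.8, 274.4, 98.2]
ee_rot: [0.0, 0.691, 0.723, 0.001]
force: [-2.3, -0.3, 5.8]
grip_width: 0.644
grip_force: 41.4
```

Emit:
{"fn": "move_arm", "kwargs": {
  "moves": [
    {"turn": [0, 0, 0], "translation": [0, 0, -2], "hand": 0.3},
    {"turn": [0, 0, 0], "translation": [0, 0, -15], "hand": 0.3},
    {"turn": [0, 0, 0], "translation": [0, 0, -25], "hand": 0.3},
    {"turn": [0, 0, 0], "translation": [0, 0, -25], "hand": 0.3},
    {"turn": [0, 0, 0], "translation": [0, 0, -25], "hand": 0.3},
    {"turn": [0, 0, 0], "translation": [0, 0, -15], "hand": 0.3},
    {"turn": [0, 0, 0], "translation": [0, 0, 0], "hand": 0.3},
    {"turn": [0, 0, 0], "translation": [0, 0, 0], "hand": 0.3}
  ]
}}

```text
time_s: 35.3
eef_pos: [540.4, 274.3, 203.8]
ee_rot: [0.0, 0.691, 0.723, 0.0]
force: [-0.0, -0.5, -2.0]
grip_width: 0.645
grip_force: 42.5
```

```bash
python3 - <<'E'
from h import *
go(577.7,-128,110,0.046)
E
```

```text
t 35.3 pos [540.4 274.3 203.8] yaw 0.045 tilt [0.0001 0.0006] F [-0.  -0.5 -2. ] grip 0.645 42.5 -> tool delta [-403.6   19.    93.8] turn z -0.001
```

Emit:
{"fn": "move_arm", "kwargs": {
  "moves": [
    {"turn": [0, 0, 0], "translation": [-15, 1, 0], "hand": 0.3},
    {"turn": [0, 0, 0], "translation": [-30, 1.4, 0], "hand": 0.3},
    {"turn": [0, 0, 0], "translation": [-30, 1.4, 0], "hand": 0.3},
    {"turn": [0, 0, 0], "translation": [-30, 1.4, 0], "hand": 0.3},
    {"turn": [0, 0, 0], "translation": [-30, 1.4, 0], "hand": 0.3},
    {"turn": [0, 0, 0], "translation": [-30, 1.4, 0], "hand": 0.3},
    {"turn": [0, 0, 0], "translation": [-30, 1.4, 0], "hand": 0.3},
    {"turn": [0, 0, 0], "translation": [-30, 1.4, 0], "hand": 0.3},
    {"turn": [0, 0, 0], "translation": [-30, 1.4, 0], "hand": 0.3},
    {"turn": [0, 0, 0], "translation": [-30, 1.4, 0], "hand": 0.3}
  ]
}}

```text
time_s: 36.13
eef_pos: [566.1, -11.1, 202.0]
ee_rot: [-0.001, 0.691, 0.723, -0.001]
force: [0.3, -0.5, -1.3]
grip_width: 0.647
grip_force: 42.5
```

Emit:
{"fn": "move_arm", "kwargs": {
  "moves": [
    {"turn": [0, 0, 0], "translation": [-30, 1.4, 0], "hand": 0.3},
    {"turn": [0, 0, 0], "translation": [-30, 1.4, 0], "hand": 0.3},
    {"turn": [0, 0, 0], "translation": [-30, 1.4, 0], "hand": 0.3},
    {"turn": [0, 0, 0], "translation": [-20, 1.2, 0], "hand": 0.3},
    {"turn": [0, 0, 0], "translation": [-10, 0, 0], "hand": 0.3},
    {"turn": [0, 0, 0], "translation": [0, 0, 10], "hand": 0.3},
    {"turn": [0, 0, 0], "translation": [0, 0, 20], "hand": 0.3},
    {"turn": [0, 0, 0], "translation": [0, 0, 20], "hand": 0.3},
    {"turn": [0, 0, 0], "translation": [0, 0, 0], "hand": 0.3},
    {"turn": [0, 0, 0], "translation": [0, 0, 0], "hand": 0.3}
  ]
}}

```text
time_s: 36.97
eef_pos: [577.1, -127.9, 152.6]
ee_rot: [-0.002, 0.691, 0.723, -0.0]
force: [0.3, -0.0, -1.3]
grip_width: 0.649
grip_force: 42.7
```

```bash
python3 - <<'E'
from h import *
go(577.6,-129.4,106,0.046)
E
```

```text
t 36.97 pos [ 577.1 -127.9  152.6] yaw 0.0462 tilt [ 0.0016 -0.0028] F [ 0.3 -0.  -1.3] grip 0.649 42.7 -> tool delta [-1.6  0.6 46.6] turn z 0.0002
```

Emit:
{"fn": "move_arm", "kwargs": {
  "moves": [
    {"turn": [0, 0, 0], "translation": [-0.5, 0, 10], "hand": 0.3},
    {"turn": [0, 0, 0], "translation": [0, 0, 15], "hand": 0.3},
    {"turn": [0, 0, 0], "translation": [0, 0, 10], "hand": 0.3},
    {"turn": [0, 0, 0], "translation": [0, 0, 4], "hand": 0.3},
    {"turn": [0, 0, 0], "translation": [0, 0, 0], "hand": 0.3},
    {"turn": [0, 0, 0], "translation": [0, 0, 0], "hand": 0.3},
    {"turn": [0, 0, 0], "translation": [0, 0, 0], "hand": 0.3}
  ]
}}

```text
time_s: 37.55
eef_pos: [578.1, -130.0, 115.7]
ee_rot: [0.001, 0.691, 0.723, 0.0]
force: [0.4, 1.1, -0.7]
grip_width: 0.651
grip_force: 42.7
```

```bash
python3 - <<'E'
from h import *
go(577.6,-129.4,105.2,0.046)
E
```

```text
t 37.55 pos [ 578.1 -130.   115.7] yaw 0.045 tilt [-0.0006  0.0013] F [ 0.4  1.1 -0.7] grip 0.651 42.7 -> tool delta [ 0.7 -0.5 10.5] turn z -0.001
```

Emit:
{"fn": "move_arm", "kwargs": {
  "moves": [
    {"turn": [0, 0, 0], "translation": [0.5, 0, 4], "hand": 0.3},
    {"turn": [0, 0, 0], "translation": [0, 0, 3], "hand": 0.3},
    {"turn": [0, 0, 0], "translation": [0, 0, 1.5], "hand": 0.3},
    {"turn": [0, 0, 0], "translation": [0, 0, 0], "hand": 0.3},
    {"turn": [0, 0, 0], "translation": [0, 0, 0], "hand": 0.3},
    {"turn": [0, 0, 0], "translation": [0, 0, 0], "hand": 0.3}
  ]
}}

```text
time_s: 38.05
eef_pos: [577.7, -129.5, 106.5]
ee_rot: [0.0, 0.691, 0.723, 0.0]
force: [-0.1, 0.4, -0.9]
grip_width: 0.645
grip_force: 42.7
```

Emit:
{"fn": "move_arm", "kwargs": {
  "moves": [
    {"turn": [0, 0, 0], "translation": [0, 0, 1], "hand": 0.3},
    {"turn": [0, 0, 0], "translation": [0, 0, 0.5], "hand": 0.3},
    {"turn": [0, 0, 0], "translation": [0, 0, 0], "hand": 0.3}
  ]
}}

```text
time_s: 38.3
eef_pos: [577.8, -129.5, 105.2]
ee_rot: [0.0, 0.691, 0.723, 0.0]
force: [-0.1, -0.0, 0.9]
grip_width: 0.644
grip_force: 42.9
```

Emit:
{"fn": "move_arm", "kwargs": {
  "moves": [
    {"turn": [0, 0, 0], "translation": [0, 0, 0.5], "hand": 0.3},
    {"turn": [0, 0, 0], "translation": [0, 0, 0], "hand": 0.68},
    {"turn": [0, 0, 0], "translation": [0, 0, 0], "hand": 0.74},
    {"turn": [0, 0, 0], "translation": [0, 0, 0], "hand": 0.85},
    {"turn": [0, 0, 0], "translation": [0, 0, 0], "hand": 1},
    {"turn": [0, 0, 0], "translation": [0, 0, 0], "hand": 1},
    {"turn": [0, 0, 0], "translation": [0, 0, -20], "hand": 1},
    {"turn": [0, 0, 0], "translation": [0, 0, -40], "hand": 1},
    {"turn": [0, 0, 0], "translation": [0, 0, -40], "hand": 1},
    {"turn": [0, 0, 0], "translation": [15, -3, 0], "hand": 1}
  ]
}}

```text
time_s: 39.13
eef_pos: [576.7, -117.0, 212.1]
ee_rot: [0.006, 0.692, 0.722, 0.002]
force: [0.7, -0.3, 1.4]
grip_width: 1.001
grip_force: 0.0
```

Emit:
{"fn": "move_arm", "kwargs": {
  "moves": [
    {"turn": [0, 0, 0], "translation": [32, -7, 0], "hand": 1},
    {"turn": [0, 0, 0], "translation": [32, -7, 0], "hand": 1},
    {"turn": [0, 0, 0], "translation": [32, -7, 0], "hand": 1},
    {"turn": [0, 0, 0], "translation": [32, -7, 0], "hand": 1},
    {"turn": [0, 0, 0], "translation": [32, -7, 0], "hand": 1},
    {"turn": [0, 0, 0], "translation": [32, -7, 0], "hand": 1},
    {"turn": [0, 0, 0], "translation": [32, -7, 0], "hand": 1},
    {"turn": [0, 0, 0], "translation": [32, -7, 0], "hand": 1},
    {"turn": [0, 0, 0], "translation": [32, -8, 0], "hand": 1},
    {"turn": [0, 0, 0], "translation": [32, -8, 0], "hand": 1}
  ]
}}

```text
time_s: 39.97
eef_pos: [486.9, 203.4, 204.4]
ee_rot: [0.0, 0.691, 0.723, 0.0]
force: [0.5, -0.3, -0.5]
grip_width: 1.001
grip_force: 0.0
```

Emit:
{"fn": "move_arm", "kwargs": {
  "moves": [
    {"turn": [0, 0, 0], "translation": [32, -8, 0], "hand": 1},
    {"turn": [0, 0, 0], "translation": [32, -8, 0], "hand": 1},
    {"turn": [0, 0, 0], "translation": [32, -8, 0], "hand": 1},
    {"turn": [0, 0, 0], "translation": [24, -5, 0], "hand": 1},
    {"turn": [0, 0, 0], "translation": [10, -2, 10], "hand": 1},
    {"turn": [0, 0, 0], "translation": [0, 0, 10], "hand": 1},
    {"turn": [0, 0, 0], "translation": [0, 0, 0], "hand": 1},
    {"turn": [0, 0, 0], "translation": [0, 0, 0], "hand": 1}
  ]
}}

```text
time_s: 40.63
eef_pos: [451.0, 329.0, 183.4]
ee_rot: [-0.0, 0.691, 0.722, -0.001]
force: [-0.0, 0.3, -0.8]
grip_width: 0.998
grip_force: 0.0
```

```bash
python3 - <<'E'
from h import *
c=shot('wrist'); cap(c,'blue',121); go(450.5,330.4,97,0.046)
E
```

```text
blue [448.8 331.2] 27.9 px [252. 222.]
t 40.68 pos [451.4 329.1 184.1] yaw 0.0434 tilt [-0.0005 -0.0006] F [ 0.  -0.4  0.7] grip 1.004 0.0 -> tool delta [ 1.4 -0.7 87.1] turn z -0.0026
```

Emit:
{"fn": "move_arm", "kwargs": {
  "moves": [
    {"turn": [0, 0, -0.002], "translation": [1.3, -0.5, 20], "hand": 1},
    {"turn": [0, 0, 0], "translation": [0, 0, 20], "hand": 1},
    {"turn": [0, 0, 0], "translation": [0, 0, 20], "hand": 1},
    {"turn": [0, 0, 0], "translation": [0, 0, 20], "hand": 1},
    {"turn": [0, 0, 0], "translation": [0, 0, 7], "hand": 1},
    {"turn": [0, 0, 0], "translation": [0, 0, 0], "hand": 1},
    {"turn": [0, 0, 0], "translation": [0, 0, 0], "hand": 1}
  ]
}}

```text
time_s: 41.27
eef_pos: [451.0, 331.3, 98.3]
ee_rot: [0.0, 0.691, 0.723, 0.0]
force: [-0.3, -0.1, 0.5]
grip_width: 0.999
grip_force: 0.0
```

Emit:
{"fn": "move_arm", "kwargs": {
  "moves": [
    {"turn": [0, 0, 0], "translation": [0, 0, 0], "hand": 0.3},
    {"turn": [0, 0, 0], "translation": [0, 0, 0], "hand": 0.3},
    {"turn": [0, 0, 0], "translation": [0, 0, 0], "hand": 0.3},
    {"turn": [0, 0, 0], "translation": [0, 0, 0], "hand": 0.3},
    {"turn": [0, 0, 0], "translation": [0, 0, 0], "hand": 0.3}
  ]
}}

```text
time_s: 41.68
eef_pos: [450.7, 331.8, 98.7]
ee_rot: [0.0, 0.69, 0.724, 0.001]
force: [-1.4, -0.1, 5.4]
grip_width: 0.647
grip_force: 41.4
```

Emit:
{"fn": "move_arm", "kwargs": {
  "moves": [
    {"turn": [0, 0, 0], "translation": [0, 0, -2], "hand": 0.3},
    {"turn": [0, 0, 0], "translation": [0, 0, -15], "hand": 0.3},
    {"turn": [0, 0, 0], "translation": [0, 0, -25], "hand": 0.3},
    {"turn": [0, 0, 0], "translation": [0, 0, -25], "hand": 0.3},
    {"turn": [0, 0, 0], "translation": [0, 0, -25], "hand": 0.3},
    {"turn": [0, 0, 0], "translation": [0, 0, -25], "hand": 0.3},
    {"turn": [0, 0, 0], "translation": [0, 0, -15], "hand": 0.3},
    {"turn": [0, 0, 0], "translation": [0, 0, 0], "hand": 0.3},
    {"turn": [0, 0, 0], "translation": [0, 0, 0], "hand": 0.3}
  ]
}}

```text
time_s: 42.43
eef_pos: [450.3, 331.6, 229.4]
ee_rot: [0.0, 0.69, 0.724, 0.0]
force: [-0.4, 0.0, -1.9]
grip_width: 0.651
grip_force: 42.6
```

```bash
python3 - <<'E'
from h import *
go(574.1,-60,110,0.046)
E
```

```text
t 42.43 pos [450.3 331.6 229.4] yaw 0.047 tilt [0.0003 0.0007] F [-0.4  0.  -1.9] grip 0.651 42.6 -> tool delta [-397.   105.2  119.4] turn z 0.001
```

Emit:
{"fn": "move_arm", "kwargs": {
  "moves": [
    {"turn": [0, 0, 0], "translation": [-15, 4, 0], "hand": 0.3},
    {"turn": [0, 0, 0], "translation": [-30, 8, 0], "hand": 0.3},
    {"turn": [0, 0, 0], "translation": [-30, 8, 0], "hand": 0.3},
    {"turn": [0, 0, 0], "translation": [-30, 8, 0], "hand": 0.3},
    {"turn": [0, 0, 0], "translation": [-30, 8, 0], "hand": 0.3},
    {"turn": [0, 0, 0], "translation": [-30, 8, 0], "hand": 0.3},
    {"turn": [0, 0, 0], "translation": [-30, 8, 0], "hand": 0.3},
    {"turn": [0, 0, 0], "translation": [-30, 8, 0], "hand": 0.3},
    {"turn": [0, 0, 0], "translation": [-30, 8, 0], "hand": 0.3},
    {"turn": [0, 0, 0], "translation": [-30, 8, 0], "hand": 0.3}
  ]
}}

```text
time_s: 43.27
eef_pos: [539.2, 49.0, 227.6]
ee_rot: [-0.001, 0.69, 0.724, -0.001]
force: [-0.2, 0.4, -0.9]
grip_width: 0.647
grip_force: 42.6
```

Emit:
{"fn": "move_arm", "kwargs": {
  "moves": [
    {"turn": [0, 0, 0], "translation": [-30, 8, 0], "hand": 0.3},
    {"turn": [0, 0, 0], "translation": [-30, 8, 0], "hand": 0.3},
    {"turn": [0, 0, 0], "translation": [-30, 8, 0], "hand": 0.3},
    {"turn": [0, 0, 0], "translation": [-14, 4, 0], "hand": 0.3},
    {"turn": [0, 0, 0], "translation": [-6.7, 1.4, 0], "hand": 0.3},
    {"turn": [0, 0, 0], "translation": [0, 0, 0], "hand": 0.3},
    {"turn": [0, 0, 0], "translation": [0, 0, 0], "hand": 0.3},
    {"turn": [0, 0, 0], "translation": [0, 0, 0], "hand": 0.3}
  ]
}}

```text
time_s: 43.93
eef_pos: [573.9, -57.2, 229.2]
ee_rot: [-0.0, 0.69, 0.724, -0.0]
force: [-0.1, -0.5, -1.4]
grip_width: 0.646
grip_force: 42.6
```

```bash
python3 - <<'E'
from h import *
go(574.1,-58.7,105.7,0.046)
c=shot('wrist'); cv2.imwrite('pics/w5.png',c['image'])
E
```

```text
t 43.93 pos [573.9 -57.2 229.2] yaw 0.0485 tilt [ 0.0005 -0.0005] F [-0.1 -0.5 -1.4] grip 0.646 42.6 -> tool delta [ -1.5   0.2 123.5] turn z 0.0025
```

View pics/w5.png

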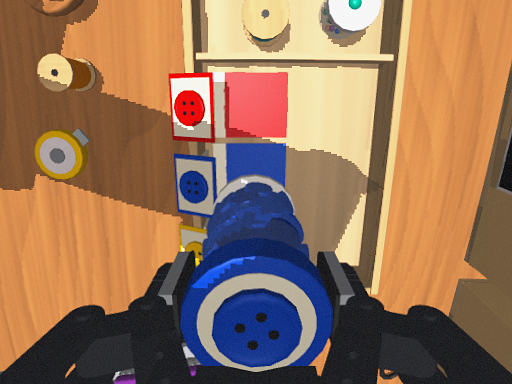

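The blue tube hangs upright at (257,318) above its card. The red card (257,105) is free, and the jar (352,10) hasn't moved. Lowering.

Emit:
{"fn": "move_arm", "kwargs": {
  "moves": [
    {"turn": [0, 0, 0.002], "translation": [-1.3, 0, 10], "hand": 0.3},
    {"turn": [0, 0, 0], "translation": [0, 0, 20], "hand": 0.3},
    {"turn": [0, 0, 0], "translation": [0, 0, 25], "hand": 0.3},
    {"turn": [0, 0, 0], "translation": [0, 0, 25], "hand": 0.3},
    {"turn": [0, 0, 0], "translation": [0, 0, 20], "hand": 0.3},
    {"turn": [0, 0, 0], "translation": [0, 0, 10], "hand": 0.3},
    {"turn": [0, 0, 0], "translation": [0, 0, 4], "hand": 0.3},
    {"turn": [0, 0, 0], "translation": [0, 0, 0], "hand": 0.3},
    {"turn": [0, 0, 0], "translation": [0, 0, 0], "hand": 0.3},
    {"turn": [0, 0, 0], "translation": [0, 0, 0], "hand": 0.3}
  ]
}}

```text
time_s: 44.82
eef_pos: [574.8, -60.1, 116.7]
ee_rot: [0.001, 0.691, 0.723, 0.001]
force: [-0.2, -0.5, -0.6]
grip_width: 0.648
grip_force: 42.6
```

```bash
python3 - <<'E'
from h import *
go(574.1,-58.7,105.7,0.046)
E
```

```text
t 44.82 pos [574.8 -60.1 116.7] yaw 0.0452 tilt [-0.0008  0.0022] F [-0.2 -0.5 -0.6] grip 0.648 42.6 -> tool delta [ 1.4 -0.7 11. ] turn z -0.0008
```

Emit:
{"fn": "move_arm", "kwargs": {
  "moves": [
    {"turn": [0, 0, 0], "translation": [0.9, -0.3, 4], "hand": 0.3},
    {"turn": [0, 0, 0], "translation": [0, 0, 3], "hand": 0.3},
    {"turn": [0, 0, 0], "translation": [0, 0, 2], "hand": 0.3},
    {"turn": [0, 0, 0], "translation": [0, 0, 0], "hand": 0.3},
    {"turn": [0, 0, 0], "translation": [0, 0, 0], "hand": 0.3},
    {"turn": [0, 0, 0], "translation": [0, 0, 0], "hand": 0.3}
  ]
}}

```text
time_s: 45.32
eef_pos: [574.0, -59.1, 106.5]
ee_rot: [0.0, 0.691, 0.723, 0.0]
force: [0.3, 1.4, -0.3]
grip_width: 0.646
grip_force: 42.6
```

Emit:
{"fn": "move_arm", "kwargs": {
  "moves": [
    {"turn": [0, 0, 0], "translation": [0, 0, 1], "hand": 0.3},
    {"turn": [0, 0, 0], "translation": [0, 0, 0.5], "hand": 0.3},
    {"turn": [0, 0, 0], "translation": [0, 0, 0], "hand": 0.3}
  ]
}}

```text
time_s: 45.57
eef_pos: [574.1, -59.2, 105.7]
ee_rot: [0.0, 0.691, 0.723, 0.0]
force: [-2.0, -0.4, 5.3]
grip_width: 0.647
grip_force: 43.1
```

Emit:
{"fn": "move_arm", "kwargs": {
  "moves": [
    {"turn": [0, 0, 0], "translation": [0, 0, -0.5], "hand": 0.3},
    {"turn": [0, 0, 0], "translation": [0, 0, 0], "hand": 0.68},
    {"turn": [0, 0, 0], "translation": [0, 0, 0], "hand": 0.74},
    {"turn": [0, 0, 0], "translation": [0, 0, 0], "hand": 0.85},
    {"turn": [0, 0, 0], "translation": [0, 0, 0], "hand": 1},
    {"turn": [0, 0, 0], "translation": [0, 0, 0], "hand": 1},
    {"turn": [0, 0, 0], "translation": [0, 0, -20], "hand": 1},
    {"turn": [0, 0, 0], "translation": [0, 0, -40], "hand": 1},
    {"turn": [0, 0, 0], "translation": [0, 0, -40], "hand": 1},
    {"turn": [0, 0, 0], "translation": [15, -0.5, 0], "hand": 1}
  ]
}}

```text
time_s: 46.4
eef_pos: [575.4, -46.3, 213.1]
ee_rot: [0.006, 0.692, 0.722, 0.003]
force: [0.4, -0.4, 2.1]
grip_width: 1.002
grip_force: 0.0
```

Emit:
{"fn": "move_arm", "kwargs": {
  "moves": [
    {"turn": [0, 0, 0], "translation": [32, -1, 0], "hand": 1},
    {"turn": [0, 0, 0], "translation": [32, -1, 0], "hand": 1},
    {"turn": [0, 0, 0], "translation": [32, -1, 0], "hand": 1},
    {"turn": [0, 0, 0], "translation": [32, -1, 0], "hand": 1},
    {"turn": [0, 0, 0], "translation": [32, -1, 0], "hand": 1},
    {"turn": [0, 0, 0], "translation": [32, -1, 0], "hand": 1},
    {"turn": [0, 0, 0], "translation": [32, -1, 0], "hand": 1},
    {"turn": [0, 0, 0], "translation": [32, -1, 0], "hand": 1},
    {"turn": [0, 0, 0], "translation": [32, -1, 0], "hand": 1},
    {"turn": [0, 0, 0], "translation": [32, -1, 0], "hand": 1}
  ]
}}

```text
time_s: 47.23
eef_pos: [547.9, 276.8, 205.2]
ee_rot: [0.0, 0.691, 0.723, 0.0]
force: [-0.0, -0.5, -0.0]
grip_width: 0.999
grip_force: 0.0
```

Emit:
{"fn": "move_arm", "kwargs": {
  "moves": [
    {"turn": [0, 0, 0], "translation": [32, -1, 0], "hand": 1},
    {"turn": [0, 0, 0], "translation": [32, -1, 0], "hand": 1},
    {"turn": [0, 0, 0], "translation": [32, -1, 0], "hand": 1},
    {"turn": [0, 0, 0], "translation": [14, 0, 10], "hand": 1},
    {"turn": [0, 0, 0], "translation": [0, 0, 10], "hand": 1},
    {"turn": [0, 0, 0], "translation": [0, 0, 0], "hand": 1},
    {"turn": [0, 0, 0], "translation": [0, 0, 0], "hand": 1},
    {"turn": [0, 0, 0], "translation": [0, 0, 0], "hand": 1}
  ]
}}

```text
time_s: 47.9
eef_pos: [540.9, 383.6, 185.7]
ee_rot: [0.0, 0.692, 0.722, 0.0]
force: [0.6, 0.5, -0.2]
grip_width: 0.993
grip_force: 0.0
```

```bash
python3 - <<'E'
from h import *
c=shot('wrist'); cap(c,'red',121); go(540,385.5,97,0.046)
E
```

```text
red [539.4 385.6] 27.9 px [254. 223.]
t 47.95 pos [541.  383.7 186. ] yaw 0.0435 tilt [0.0001 0.0008] F [0.4 0.6 0.1] grip 1.0 0.0 -> tool delta [ 1.8 -1.  89. ] turn z -0.0025
```

Emit:
{"fn": "move_arm", "kwargs": {
  "moves": [
    {"turn": [0, 0, -0.001], "translation": [1, -0.6, 20], "hand": 1},
    {"turn": [0, 0, 0], "translation": [0, 0, 20], "hand": 1},
    {"turn": [0, 0, 0], "translation": [0, 0, 20], "hand": 1},
    {"turn": [0, 0, 0], "translation": [0, 0, 20], "hand": 1},
    {"turn": [0, 0, 0], "translation": [0, 0, 8], "hand": 1},
    {"turn": [0, 0, 0], "translation": [0, 0, 0], "hand": 1},
    {"turn": [0, 0, 0], "translation": [0, 0, 0], "hand": 1}
  ]
}}

```text
time_s: 48.53
eef_pos: [540.3, 385.6, 98.4]
ee_rot: [0.0, 0.691, 0.723, 0.001]
force: [0.1, 0.5, 0.7]
grip_width: 1.005
grip_force: 0.0
```

Emit:
{"fn": "move_arm", "kwargs": {
  "moves": [
    {"turn": [0, 0, 0], "translation": [0, 0, 0], "hand": 0.3},
    {"turn": [0, 0, 0], "translation": [0, 0, 0], "hand": 0.3},
    {"turn": [0, 0, 0], "translation": [0, 0, 0], "hand": 0.3},
    {"turn": [0, 0, 0], "translation": [0, 0, 0], "hand": 0.3},
    {"turn": [0, 0, 0], "translation": [0, 0, 0], "hand": 0.3}
  ]
}}

```text
time_s: 48.95
eef_pos: [540.1, 386.0, 98.8]
ee_rot: [0.0, 0.691, 0.723, 0.001]
force: [-2.2, -1.0, 6.8]
grip_width: 0.655
grip_force: 41.8
```

Emit:
{"fn": "move_arm", "kwargs": {
  "moves": [
    {"turn": [0, 0, 0], "translation": [0, 0, -2], "hand": 0.3},
    {"turn": [0, 0, 0], "translation": [0, 0, -15], "hand": 0.3},
    {"turn": [0, 0, 0], "translation": [0, 0, -25], "hand": 0.3},
    {"turn": [0, 0, 0], "translation": [0, 0, -25], "hand": 0.3},
    {"turn": [0, 0, 0], "translation": [0, 0, -25], "hand": 0.3},
    {"turn": [0, 0, 0], "translation": [0, 0, -25], "hand": 0.3},
    {"turn": [0, 0, 0], "translation": [0, 0, -15], "hand": 0.3},
    {"turn": [0, 0, 0], "translation": [0, 0, 0], "hand": 0.3},
    {"turn": [0, 0, 0], "translation": [0, 0, 0], "hand": 0.3}
  ]
}}

```text
time_s: 49.7
eef_pos: [539.7, 385.8, 229.2]
ee_rot: [0.0, 0.691, 0.723, 0.0]
force: [0.2, -1.0, -1.9]
grip_width: 0.652
grip_force: 42.7
```

```bash
python3 - <<'E'
from h import *
go(571.2,8.5,110,0.046)
E
```

```text
t 49.7 pos [539.7 385.8 229.2] yaw 0.046 tilt [0.0002 0.0004] F [ 0.2 -1.  -1.9] grip 0.652 42.7 -> tool delta [-378.4   14.   119.2] turn z 0.0
```

Emit:
{"fn": "move_arm", "kwargs": {
  "moves": [
    {"turn": [0, 0, 0], "translation": [-15, 1.1, 0], "hand": 0.3},
    {"turn": [0, 0, 0], "translation": [-30, 1.1, 0], "hand": 0.3},
    {"turn": [0, 0, 0], "translation": [-30, 1.1, 0], "hand": 0.3},
    {"turn": [0, 0, 0], "translation": [-30, 1.1, 0], "hand": 0.3},
    {"turn": [0, 0, 0], "translation": [-30, 1.1, 0], "hand": 0.3},
    {"turn": [0, 0, 0], "translation": [-30, 1.1, 0], "hand": 0.3},
    {"turn": [0, 0, 0], "translation": [-30, 1.1, 0], "hand": 0.3},
    {"turn": [0, 0, 0], "translation": [-30, 1.1, 0], "hand": 0.3},
    {"turn": [0, 0, 0], "translation": [-30, 1.1, 0], "hand": 0.3},
    {"turn": [0, 0, 0], "translation": [-30, 1.1, 0], "hand": 0.3}
  ]
}}

```text
time_s: 50.53
eef_pos: [563.1, 100.2, 227.5]
ee_rot: [-0.001, 0.691, 0.723, -0.001]
force: [0.0, 0.6, -1.7]
grip_width: 0.647
grip_force: 42.7
```

Emit:
{"fn": "move_arm", "kwargs": {
  "moves": [
    {"turn": [0, 0, 0], "translation": [-30, 1.1, 0], "hand": 0.3},
    {"turn": [0, 0, 0], "translation": [-30, 1.1, 0], "hand": 0.3},
    {"turn": [0, 0, 0], "translation": [-22, 1.1, 0], "hand": 0.3},
    {"turn": [0, 0, 0], "translation": [-11.3, 0, 0], "hand": 0.3},
    {"turn": [0, 0, 0], "translation": [0, 0, 0], "hand": 0.3},
    {"turn": [0, 0, 0], "translation": [0, 0, 10], "hand": 0.3},
    {"turn": [0, 0, 0], "translation": [0, 0, 20], "hand": 0.3},
    {"turn": [0, 0, 0], "translation": [0, 0, 20], "hand": 0.3},
    {"turn": [0, 0, 0], "translation": [0, 0, 0], "hand": 0.3},
    {"turn": [0, 0, 0], "translation": [0, 0, 0], "hand": 0.3}
  ]
}}

```text
time_s: 51.37
eef_pos: [570.8, 10.0, 178.4]
ee_rot: [-0.001, 0.69, 0.724, -0.001]
force: [0.7, -1.1, -0.5]
grip_width: 0.646
grip_force: 42.9
```

```bash
python3 - <<'E'
from h import *
go(571.3,8.6,105.8,0.046)
E
```

```text
t 51.37 pos [570.8  10.  178.4] yaw 0.0476 tilt [ 0.0008 -0.0026] F [ 0.7 -1.1 -0.5] grip 0.646 42.9 -> tool delta [-1.5  0.6 72.6] turn z 0.0016
```

Emit:
{"fn": "move_arm", "kwargs": {
  "moves": [
    {"turn": [0, 0, 0], "translation": [-0.3, 0, 15], "hand": 0.3},
    {"turn": [0, 0, 0], "translation": [0, 0, 20], "hand": 0.3},
    {"turn": [0, 0, 0], "translation": [0, 0, 15], "hand": 0.3},
    {"turn": [0, 0, 0], "translation": [0, 0, 8], "hand": 0.3},
    {"turn": [0, 0, 0], "translation": [0, 0, 4], "hand": 0.3},
    {"turn": [0, 0, 0], "translation": [0, 0, 0], "hand": 0.3},
    {"turn": [0, 0, 0], "translation": [0, 0, 0], "hand": 0.3},
    {"turn": [0, 0, 0], "translation": [0, 0, 0], "hand": 0.3}
  ]
}}

```text
time_s: 52.03
eef_pos: [572.0, 8.3, 118.5]
ee_rot: [0.001, 0.691, 0.723, 0.001]
force: [0.9, -0.1, -1.5]
grip_width: 0.647
grip_force: 42.9
```

```bash
python3 - <<'E'
from h import *
go(571.3,8.6,105.8,0.046)
E
```

```text
t 52.03 pos [572.    8.3 118.5] yaw 0.0461 tilt [-0.0004  0.0019] F [ 0.9 -0.1 -1.5] grip 0.647 42.9 -> tool delta [ 0.4 -0.7 12.7] turn z 0.0001
```

Emit:
{"fn": "move_arm", "kwargs": {
  "moves": [
    {"turn": [0, 0, 0], "translation": [0, 0, 4], "hand": 0.3},
    {"turn": [0, 0, 0], "translation": [0, 0, 4], "hand": 0.3},
    {"turn": [0, 0, 0], "translation": [0, 0, 2], "hand": 0.3},
    {"turn": [0, 0, 0], "translation": [0, 0, 1], "hand": 0.3},
    {"turn": [0, 0, 0], "translation": [0, 0, 0], "hand": 0.3},
    {"turn": [0, 0, 0], "translation": [0, 0, 0], "hand": 0.3},
    {"turn": [0, 0, 0], "translation": [0, 0, 0], "hand": 0.3}
  ]
}}

```text
time_s: 52.62
eef_pos: [571.5, 8.3, 106.5]
ee_rot: [0.0, 0.691, 0.723, 0.0]
force: [0.1, 0.4, -1.3]
grip_width: 0.646
grip_force: 43.0
```

Emit:
{"fn": "move_arm", "kwargs": {
  "moves": [
    {"turn": [0, 0, 0], "translation": [0, 0, 1], "hand": 0.3},
    {"turn": [0, 0, 0], "translation": [0, 0, 0.5], "hand": 0.3},
    {"turn": [0, 0, 0], "translation": [0, 0, 0], "hand": 0.3}
  ]
}}

```text
time_s: 52.87
eef_pos: [571.6, 8.2, 105.8]
ee_rot: [0.0, 0.691, 0.723, 0.0]
force: [-3.1, 0.4, 7.3]
grip_width: 0.645
grip_force: 43.5
```

Emit:
{"fn": "move_arm", "kwargs": {
  "moves": [
    {"turn": [0, 0, 0], "translation": [0, 0, -0.7], "hand": 0.3},
    {"turn": [0, 0, 0], "translation": [0, 0, 0], "hand": 0.68},
    {"turn": [0, 0, 0], "translation": [0, 0, 0], "hand": 0.74},
    {"turn": [0, 0, 0], "translation": [0, 0, 0], "hand": 0.85},
    {"turn": [0, 0, 0], "translation": [0, 0, 0], "hand": 1},
    {"turn": [0, 0, 0], "translation": [0, 0, 0], "hand": 1},
    {"turn": [0, 0, 0], "translation": [0, 0, -20], "hand": 1},
    {"turn": [0, 0, 0], "translation": [0, 0, -40], "hand": 1},
    {"turn": [0, 0, 0], "translation": [0, 0, -40], "hand": 1},
    {"turn": [0, 0, 0], "translation": [0, 0, -40], "hand": 1}
  ]
}}

```text
time_s: 53.7
eef_pos: [571.0, 8.3, 247.3]
ee_rot: [-0.0, 0.691, 0.723, -0.0]
force: [1.1, -0.1, -0.1]
grip_width: 1.002
grip_force: 0.0
```

Emit:
{"fn": "move_arm", "kwargs": {
  "moves": [
    {"turn": [0, 0, 0], "translation": [-15, 0, -20], "hand": 1},
    {"turn": [0, 0, 0], "translation": [-15, 0, -20], "hand": 1},
    {"turn": [0, 0, 0], "translation": [-10, 0, -20], "hand": 1},
    {"turn": [0, 0, 0], "translation": [0, 0, 0], "hand": 1},
    {"turn": [0, 0, 0], "translation": [0, 0, 0], "hand": 1},
    {"turn": [0, 0, 0], "translation": [0, 0, 0], "hand": 1}
  ]
}}

```text
time_s: 54.2
eef_pos: [573.0, -31.3, 304.5]
ee_rot: [-0.001, 0.691, 0.723, -0.0]
force: [-0.6, 1.2, 0.5]
grip_width: 1.0
grip_force: 0.0
```

```bash
python3 - <<'E'
from h import *
c=shot('wrist'); save(c,'w6'); 
for k in ['red','blue','yellow']: cap(c,k)
go(571,-58,256,0.046)
c=shot('side'); cv2.imwrite('pics/side2.png',c['image'])
E
```

```text
red [570.7   6.7] 27.7 px [257. 139.]
blue [572.9 -60. ] 28.3 px [254. 210.]
yellow [ 575.5 -126.7] 28.5 px [252. 271.]
t 54.25 pos [573.  -31.2 304.3] yaw 0.0465 tilt [ 0.0008 -0.0021] F [1. 0. 0.] grip 1.0 0.0 -> tool delta [-26.8  -3.1  48.3] turn z 0.0005
```

View pics/w6.png

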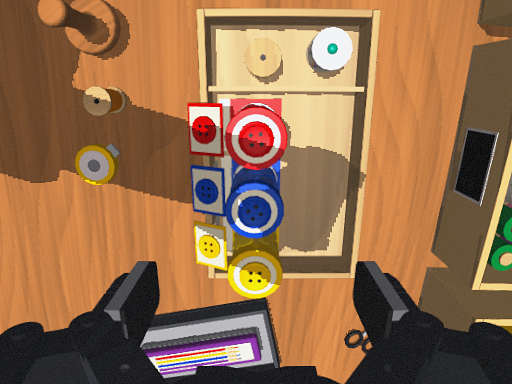

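View pics/side2.png

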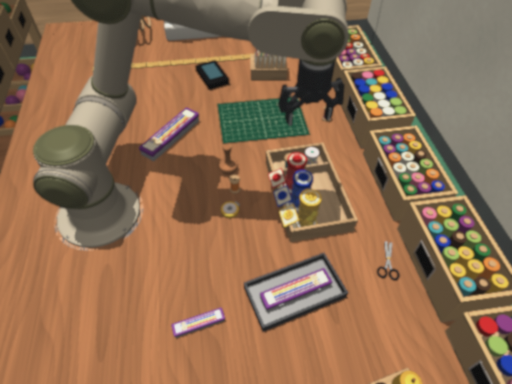

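Both views show the tubes upright on their cards, red (257,139), blue (254,210) and yellow (252,271), each measured within 2 mm of its card centre. The tin is flat in the order tray, the jar (331,48) hasn't moved, and the gripper is clear. Handing in.

```bash
python3 -c "
from rig import finish_job
print(finish_job())"
```

```text
the job is handed in; nothing more can be done
None
```

I handed the job in at about 54 s: the middle-sized purple tin lies flat in the order tray, each tube stands upright within about 2 mm of the middle of its own card, and the pin jar stayed where it was.

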